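# Couple the trailer hitch to its ball stand and latch it

### The job

Pick up the trailer coupler by its bar and gently lower its socket fully onto the ball of the leaning stud, in line with the stud, with the bar sloping down so that its tail flange stands on the bench. Then press the latch lever all the way down to lock it, and leave the coupler standing there by itself. Leave the other things on the bench where they are.

Things in the scene. Friction and masses are not known exactly. Their poses are not given: they have to be found in the camera images.
- ball_stand: Fixed dark steel base plate, 130x80x8 mm, bolted down, that carries the leaning stud; place and yaw vary. Origin: on the bench (z = 0) straight below the ball's centre; the plate reaches from x -18 to +112 mm, y -40 to +40 mm. The coupled bar leaves the ball towards -x, away from the plate.
- ball_stud: Steel hitch ball, 32 mm diameter, on a stud leaning 25 degrees from vertical. Origin: ball centre, 88 mm above the bench. z: along the stud, out through the ball's top (up, leaning 25 degrees away from the base plate); y: level; -x: downhill, the way the coupled bar points. Neck of 16 mm diameter below the ball; a 38 mm collar begins 34 mm below the ball's centre.
- coupler: Loose dark steel trailer coupler, about 0.45 kg, 201 mm long, lying flat on the bench, socket mouth down, lever on top. Origin: middle of the socket's mouth, on the underside; z: up out of its top; the bar runs along -x. Coupled, its axes are parallel to those of ball_stud, and the lower edge of the tail flange stands on the bench.
- socket_centre (a point): Where the ball's centre lies when seated: coupler (0, 0, 16) mm; axes as the coupler. Socket: 52 mm across at the mouth, 45 mm tall, domed; cavity open downward, mouth 44 mm wide narrowing to 36 mm at 9 mm height, flat roof 32 mm above the mouth.
- bar_grip (a point): Good place to grip the bar across its width, 25 mm tailward of the centre of mass and clear of the raised lever: coupler (-120, 0, 22) mm; axes as the coupler. Solid bar: 32 mm wide in y, z 0 to 34 mm, x -20 to -167 mm; behind it the tail flange, 8x90x42 mm, x -167 to -175 mm.
- tail_foot (a point): middle of the tail flange's lower edge, coupler (-175, 0, 0) mm; on the bench (z = 0) when coupled
- lever_pad (a point): middle of the upper face of the lever's thumb pad (22 mm long, 26 mm wide), 51 mm from the hinge; moves with the lever. Fully down it is at coupler (-79, 0, 42.5) mm.
- latch_lever (a joint): Angle of the steel latch lever, rad: 0 raised (1 rad above the bar, leaning to the tail), 1.0 fully down along the bar, its locking finger then under the ball. Hinge along coupler y at coupler (-28, 0, 38) mm, just behind the socket; lever 62 mm long, 18 mm wide, 6 mm thick. Friction of 0.12 N m (2 to 5 N at the pad); it stays where it is left.
- tape_measure: bystander: pocket tape measure lying flat, 62x81x33 mm, between the two work places; origin at its underside
- spanner: bystander: combination spanner lying flat, 159 mm long, 8 mm thick, between the two work places; origin at its underside
- sanding_block: bystander: cork sanding block, 66x110x29 mm, on the right; origin at its underside
Things that resemble listed ones, but are neither listed nor needed, are in the scene too. What is shaped like the ball_stand but yellow is not meant.

How it is judged:
By the outcome, as a careful person would: the job done as asked, in the order asked, and still so for the second after the job is handed in, with the robot touching nothing.
It also fails if it takes over 58 s, if anything falls off the work surface, if the arm or the gripper's body presses on something with over 40 N, if the wrist force passes 120 N, or if a joint passes its speed limit or range.

### The arm

A 7-joint arm with a two-finger parallel gripper is mounted at the origin on a cart in front of the work surface, level with it; the furniture and walls round the work are solid. World frame = base frame: x ahead of the robot, y to its left, z up, the work surface at z = 0. Lengths are in m, angles in rad, forces in N, time in s.
With the tool pointing down it reaches from about 0.4 to 0.85 m from the base axis. Payload 10.4 kg.
Tool frame: the origin (TCP) lies between the finger pads; the fingertips stand 25 mm ahead of it and the grasp point (between the pads) lies 6 mm ahead of it; x points along the fingers, y is the direction in which the jaws open and shut, and the axes are right-handed (so a half turn about x gives the same grasp; the last joint's range is limited). The gripper opens to 87 mm and grips with 3 to 60 N. Pads are 19 mm wide; open, the fingers measure 117 mm over their backs; the gripper's body (75 mm by 190 mm) begins 51 mm behind the grasp point.
Start: joints at [1.297, 0.332, -0.065, 1.46, 0.022, 1.35, -0.088], TCP at [0.155, -0.605, 0.248] pointing down, gripper open.
Joint ranges: [-2.6, 2.6], [-0.5, 2.12], [-1.47, 1.34], [0.16, 2.42], [-1.27, 4.41], [0.06, 2.06], [-2.6, 2.6]. Speed limits (rad/s): [2.22, 2.22, 2.79, 2.79, 3.14, 3.14, 3.14].

### API

Orientations are given as a unit quaternion [x, y, z, w].
In Python, from bench import r gives the robot as it stands.
- The arm moves only by the shell command python3 -m pendant 'ROWS' [FORCE]. ROWS is JSON, a list of rows, each an object with "translation": the shift along the world's x, y, z in cm, a list of three; "angular": the turn, a rotation vector about the world's x, y, z in degrees, a list of three; "hand": the opening, from -1 (shut) to 1 (fully open). In form: [{"translation": [dx, dy, dz], "angular": [wx, wy, wz], "hand": hand}, ...]. A call has 1 to 20 rows; each row shifts and turns the commanded pose from where the row before left it; what a row does not reach is not made up. A row lasts 1/10 s, in which the tool goes at most 50 mm and 8.59 degrees, less where a joint would pass 70% of its speed; a pose out of reach is approached as far as the arm can. A call is refused whole if a number of a shift passes 5 or a number of a turn 8.59, either way. A call with a gripper value outside its range is refused whole. The fingers move at their own pace and stop on an object; FORCE is the grip in N (left out, the last holds). Time passes only in rows, so rows that do not move let the fingers close. It gives the time, the measured TCP pose, the force and the opening at its end, in the units of the state.
- r.read_state(): the state, without advancing time (a new reading comes with each control period).
- r.camera(name): name is "scene" or "top" or "wrist"; returns the picture (400x640x3 uint8, red, green, blue); there is no depth.
- r.camera_info(name): a dict with "fx", "fy", "cx", "cy" (pixels), "distortion" ([k1, k2, p1, p2, k3] as OpenCV has them; the pictures are not rectified), "rvec" (rotation vector, rad) and "tvec" (3), from world to camera coordinates, as OpenCV has them; the wrist camera has in their place "mount" (4x4, takes a point from camera to tool coordinates, whose origin is the TCP and whose axes are the tool frame's). Camera axes: x right, y down, z forward; pixel columns grow to the right and rows downward; lengths in m; the calibration is good to about 2 mm. A picture is of the moment at which its call begins: read the wrist's pose just before it. camera_info takes no time and is no camera call.
- r.close_job(): hands the job in, once; it reports no verdict.
Trained networks look in the newest picture that a camera, given by its name, has taken for a name from the list of things; names that differ only in an ending like _2 or _b are one class to them, and where a whole thing is asked for, a point or a joint stands for the part that bears it (a point fixed in the world has none). Each returns a list of dicts, best first, with "confidence" (0 to 1); they miss things now and then, are a little off and sometimes report something else, mostly with a low value. They report only what shows in the picture. A call takes as long as a camera call. They do not tell look-alikes from the thing itself.
- r.find_in(camera, name): "point" ([row, column] in pixels, amid what is visible of it).
- r.mark_of(camera, name): "point" ([row, column] in pixels: a listed point, or the origin of a listed thing).
The state is a dict: "time": time; "joint_positions": joint angles; "joint_vel": joint speeds; "joint_torque": joint torques, N m; "ee_pos": TCP position; "eef_rot": TCP orientation; "ft_force": force on the tool from outside, world axes, zero at the start; "torque": the same for the moment, N m; "width": finger opening in m.
Only numpy, scipy, OpenCV 4.12 (cv2) and the standard library are available. Lean on these libraries where they do the work, as an engineer would, in place of code of your own. Each camera call takes 0.05 s, during which the arm holds its last target.

## Working session

There is one attempt and no reset: what is moved stays moved. The work goes in short steps, Python scripts to look and compute and a shell command to move; the robot and the scene stay as the last step left them, time stands still between calls to the robot, and variables do not carry over. Pictures are saved under pics/ and viewed, and the job is handed in when it is done.

```bash
ls; mkdir -p pics; python3 - <<'E'
from bench import r
import cv2
print(r.read_state())
for n in ("scene","top","wrist"):
    im=r.camera(n); cv2.imwrite(f"pics/a_{n}.png",im[:,:,::-1]); print(n,r.camera_info(n))
    for k in ("ball_stand","ball_stud","coupler","bar_grip","tail_foot","socket_centre","lever_pad"):
        print(k,[(round(d["confidence"],2),[round(float(v)) for v in d["point"]]) for d in r.mark_of(n,k)][:4])
E
```

```text
pics
{'time': 0.0, 'joint_positions': array([ 1.297424  ,  0.33288361, -0.06472235,  1.46093775,  0.02157199,
        1.34988118, -0.0885123 ]), 'joint_vel': array([-0.00069102, -0.00115192,  0.00046129, -0.00044177, -0.00122427,
       -0.00207354,  0.00058318]), 'joint_torque': array([-6.59623911e-04, -6.23258972e+01,  2.50472955e-02, -3.89903104e+01,
       -6.12709089e-02,  3.97043838e-02,  1.28884353e-04]), 'ee_pos': array([ 0.15502693, -0.60511036,  0.24674833]), 'eef_rot': array([-0.70148124, -0.08893272,  0.70162753, -0.08794233]), 'ft_force': array([ 0.17303082, -0.02998825,  0.55492263]), 'torque': array([-0.02094207, -0.02097403,  0.09434143]), 'width': 0.08708874793415491}
scene {'fx': 405.95616692925347, 'fy': 405.95616692925347, 'cx': 320.88397851047927, 'cy': 194.41130555061224, 'distortion': array([-0.08344174,  0.        ,  0.        ,  0.        ,  0.        ]), 'rvec': array([ 1.17923671, -2.0434987 ,  1.19599724]), 'tvec': array([0.13282106, 0.32405059, 0.87189738])}
ball_stand []
ball_stud [(0.8, [192, 216])]
coupler [(0.86, [194, 296])]
bar_grip [(0.97, [211, 31
[... 666 characters left out ...]
, 327])]
lever_pad [(0.73, [153, 281]), (0.65, [177, 324])]
wrist {'fx': 340.40295675356873, 'fy': 340.40295675356873, 'cx': 313.691119244899, 'cy': 200.09930085377894, 'distortion': array([-0.03891775,  0.        ,  0.        ,  0.        ,  0.        ]), 'mount': array([[-6.06880744e-04, -2.55417564e-01,  9.66830647e-01,
        -1.36882111e-01],
       [ 9.99999812e-01, -2.37020602e-04,  5.65084906e-04,
         6.46181678e-04],
       [ 8.48261717e-05,  9.66830808e-01,  2.55417660e-01,
        -7.12255608e-02],
       [ 0.00000000e+00,  0.00000000e+00,  0.00000000e+00,
         1.00000000e+00]])}
ball_stand []
ball_stud []
coupler []
bar_grip []
tail_foot []
socket_centre []
lever_pad []
```

View pics/a_scene.png

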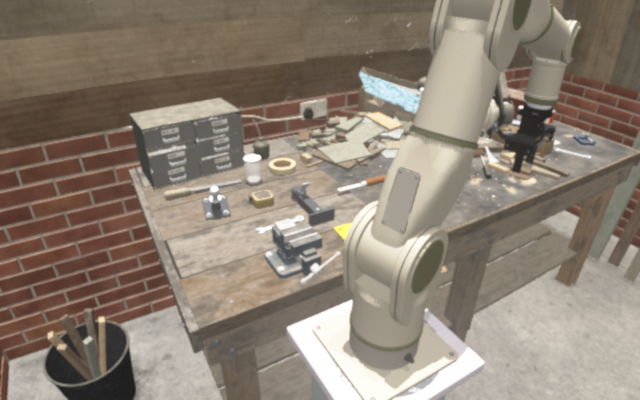

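View pics/a_top.png

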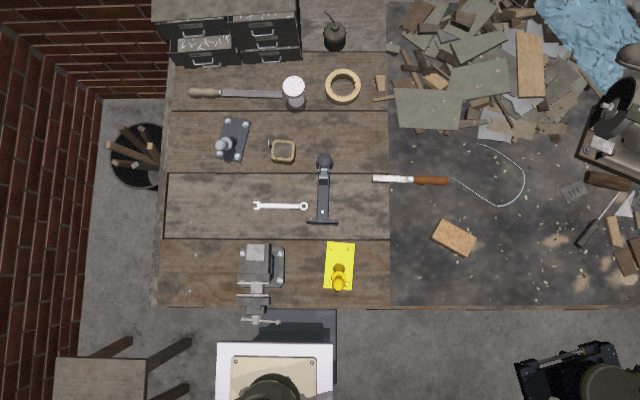

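View pics/a_wrist.png

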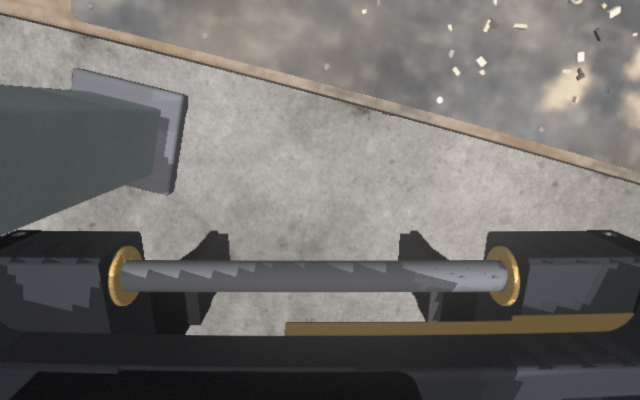

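Top view: the grey stand is near (row 147, col 221), the coupler runs from socket (160, 324) to tail (222, 322), and the yellow decoy is at (270, 340). The spanner, vise and tape measure lie between or near them. Next I zoom in and localize.

```bash
cat > h.py <<'E'
import numpy as np, cv2
from bench import r
from scipy.spatial.transform import Rotation as R
def cam(n, st=None):
    i=r.camera_info(n); K=np.array([[i['fx'],0,i['cx']],[0,i['fy'],i['cy']],[0,0,1.]]); D=np.asarray(i['distortion'])
    if n=='wrist':
        st=st or r.read_state(); T=np.eye(4); T[:3,:3]=R.from_quat(st['eef_rot']).as_matrix(); T[:3,3]=st['ee_pos']
        W=np.linalg.inv(T@i['mount']); rv=cv2.Rodrigues(W[:3,:3])[0]; tv=W[:3,3]
    else: rv=np.asarray(i['rvec']); tv=np.asarray(i['tvec'])
    return K,D,rv.reshape(3,1),tv.reshape(3,1)
def ray(c,px):  # px=[row,col]
    K,D,rv,tv=c; u=cv2.undistortPoints(np.array([[[px[1],px[0]]]],float),K,D)[0,0]
    Rm=cv2.Rodrigues(rv)[0]; o=-(Rm.T@tv)[:,0]; d=Rm.T@np.array([u[0],u[1],1]); return o,d/np.linalg.norm(d)
def onz(c,px,z):
    o,d=ray(c,px); return o+d*(z-o[2])/d[2]
def proj(c,P):
    K,D,rv,tv=c; return cv2.projectPoints(np.atleast_2d(np.asarray(P,float)),rv,tv,K,D)[0][:,0,::-1]
def tri(obs):
    A=np.zeros((3,3));b=np.zeros(3)
    for o,d in obs: M=np.eye(3)-np.outer(d,d);A+=M;b+=M@o
    return np.linalg.solve(A,b)
E
python3 - <<'E'
import cv2
from h import *
a=cv2.imread("pics/a_top.png")
cv2.imwrite("pics/b1.png",cv2.resize(a[100:240,190:350],None,fx=5,fy=5,interpolation=cv2.INTER_CUBIC)[:600])
s=cv2.imread("pics/a_scene.png")
cv2.imwrite("pics/b2.png",cv2.resize(s[170:250,190:345],None,fx=5,fy=5,interpolation=cv2.INTER_CUBIC))
c=cam('top')
for p,z in [((147,221),.088),((155,230),0),((164,322),0),((225,324),0),((162,327),.016),((177,324),.08)]: print(p,z,onz(c,p,z).round(3))
s=cam('scene')
print(onz(s,(192,216),.088),onz(s,(194,296),0),onz(s,(211,314),.022),onz(s,(222,322),0))
E
```

```text
(147, 221) 0.088 [0.675 0.149 0.088]
(155, 230) 0 [0.678 0.148 0.   ]
(164, 322) 0 [ 0.652 -0.124  0.   ]
(225, 324) 0 [ 0.473 -0.131  0.   ]
(162, 327) 0.016 [ 0.653 -0.138  0.016]
(177, 324) 0.08 [ 0.594 -0.131  0.08 ]
[0.67100834 0.14295254 0.088     ] [ 0.67528525 -0.13974657  0.        ] [ 0.51465697 -0.12196842  0.022     ] [ 0.47571345 -0.12905621  0.        ]
```

View pics/b1.png

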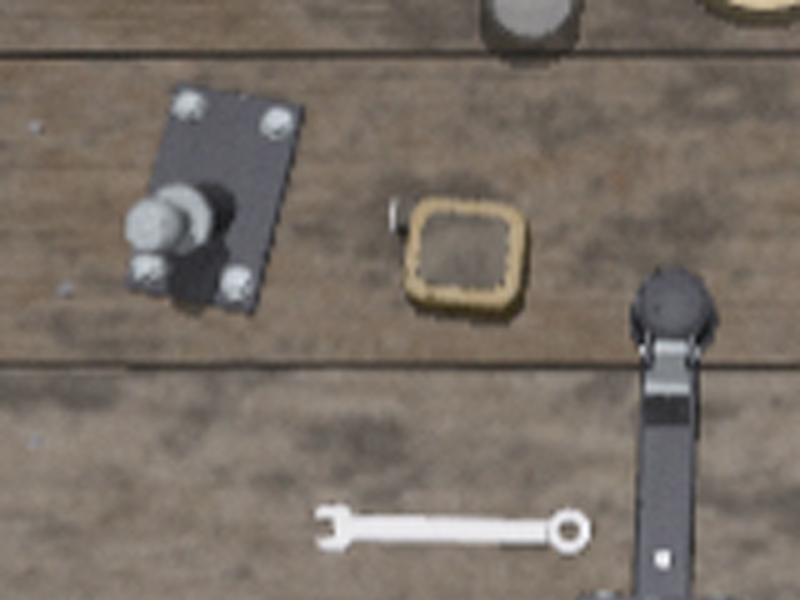

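View pics/b2.png

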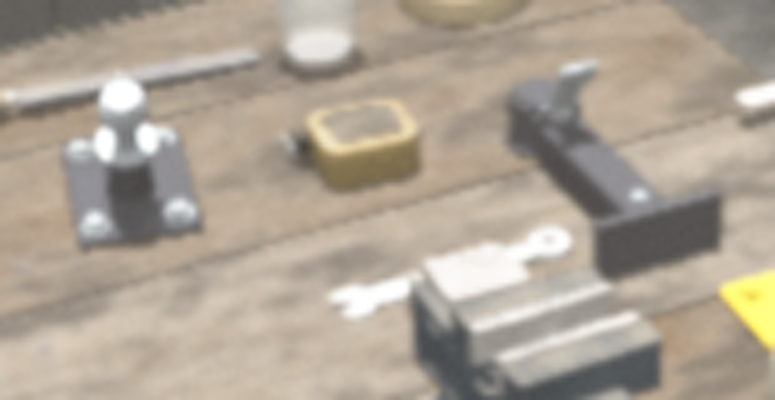

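```bash
cat > fit.py <<'E'
from h import *
from scipy.optimize import least_squares
ct,cs=cam('top'),cam('scene')
def T(c): return lambda x,y:(100+y/5-.4,190+x/5-.4)
t=lambda x,y:(100+y/5-.4,190+x/5-.4)
s=lambda x,y:(170+y/5-.4,190+x/5-.4)
def fit(obs,x0,label):
    def f(p):
        Rz=R.from_euler('z',p[2]).as_matrix(); e=[]
        for c,P,px in obs: e+=list((proj(c,Rz@np.array(P)+[p[0],p[1],0])[0]-px))
        return e
    q=least_squares(f,x0,loss='soft_l1'); print(label,q.x[:2].round(4),np.degrees(q.x[2]).round(2)); print(np.round(np.reshape(q.fun,(-1,2)),1).tolist()); return q.x
S=[(ct,(.112,.04,.008),t(178,85)),(ct,(.112,-.04,.008),t(303,104)),(ct,(-.018,-.04,.008),t(253,313)),(ct,(-.018,.04,.008),t(124,288)),(ct,(0,0,.088),t(156,222)),
   (cs,(0,0,.088),s(122,98)),(cs,(-.018,.04,.008),s(82,243)),(cs,(-.018,-.04,.008),s(201,228))]
fit(S,[.67,.15,-.2],'stand')
# coupler: socket top dome centre z~45, tail flange corners
Cc=[(ct,(0,0,.045),t(675,303)),(ct,(-.175,.045,.042),(222,306)),(ct,(-.175,-.045,.042),(222,340.5)),
   (cs,(-.175,.045,.0),s(597,275)),(cs,(-.175,-.045,.0),s(720,243)),(cs,(-.175,.045,.042),s(597,229)),(cs,(-.175,-.045,.042),s(721,192)),
   (ct,(-.175,.045,.042),(223.5,306)),(ct,(-.175,-.045,.042),(223.5,340.5))]
fit(Cc,[.65,-.13,0],'coupler')
st=r.read_state(); print(R.from_quat(st['eef_rot']).as_matrix().round(3))
E
python3 fit.py; python3 -c "
import cv2
a=cv2.imread('pics/a_top.png')
cv2.imwrite('pics/b3.png',cv2.resize(a[145:235,280:360],None,fx=6,fy=6,interpolation=cv2.INTER_CUBIC))"
```

```text
stand [0.6792 0.1485] -10.52
[[-0.7, -0.5], [0.1, 0.6], [0.0, 0.7], [0.2, 0.0], [1.4, 0.6], [2.1, -0.5], [-0.4, -1.4], [-1.7, -0.2]]
coupler [ 0.6503 -0.1312] -0.96
[[-0.0, -0.2], [0.1, 0.4], [0.9, -1.2], [1.3, 0.3], [0.2, 0.4], [-0.8, 0.2], [-0.7, 0.6], [-1.4, 0.4], [-0.6, -1.2]]
[[ 0.     0.248 -0.969]
 [-0.    -0.969 -0.248]
 [-1.     0.    -0.   ]]
```

View pics/b3.png

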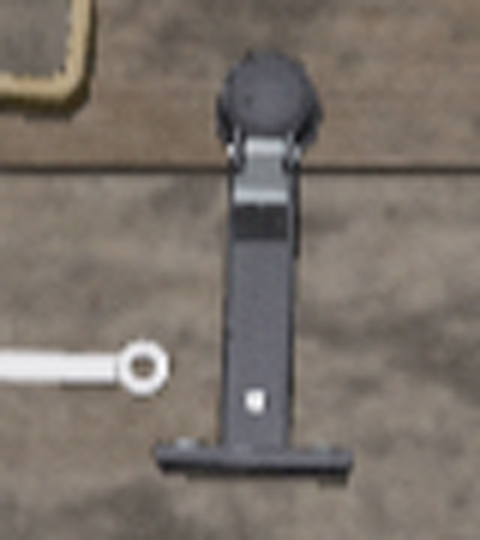

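```bash
python3 - <<'E'
from h import *
c=cam('top')
t=lambda x,y:(145+y/6-.4,280+x/6-.4)
C=np.array([.6503,-.1312]);yaw=np.radians(-.96);M=np.array([[np.cos(yaw),-np.sin(yaw)],[np.sin(yaw),np.cos(yaw)]])
for n,p,z in [('ring right',(169,367),.004),('ring top',(143,339),.008),('ring bot',(143,395),0),('barL',(222,400),.034),('barR',(290,400),.034),('dot',(255,400),.034)]:
    w=onz(c,t(*p),z); print(n,w.round(4),'coupler frame',(M.T@(w[:2]-C)).round(4))
# plan
def pose(o,Rm,p): return o+Rm@np.array(p)
for nm,xy,yw,tilt,z0 in [('pick',(.6503,-.1312),-.96,0,.016),('seat',(.6792,.1485),-10.52,25,.088)]:
    # columns: x=(cos,0,sin), z=(-sin,0,cos): rotation about y by -tilt
    Rc=R.from_euler('z',yw,degrees=True)*R.from_euler('y',-tilt,degrees=True)
    o=np.array([*xy,z0])
    print(nm,Rc.as_matrix().round(3).tolist())
    for q in [(-.120,0,.006),(-.120,0,.012),(-.175,0,-.016),(-.175,.045,-.016),(-.175,-.045,-.016)]: print(q,(o+Rc.as_matrix()@q).round(4))
st=r.read_state();print(R.from_quat(st['eef_rot']).as_euler('zyx',degrees=True), np.degrees(st['joint_positions']).round(1))
E
```

```text
ring right [ 0.5275 -0.0841  0.004 ] coupler frame [-0.1235  0.045 ]
ring top [ 0.5403 -0.0718  0.008 ] coupler frame [-0.111   0.0575]
ring bot [ 0.5146 -0.0717  0.    ] coupler frame [-0.1367  0.0572]
barL [ 0.5074 -0.1106  0.034 ] coupler frame [-0.1432  0.0182]
barR [ 0.5076 -0.142   0.034 ] coupler frame [-0.1425 -0.0132]
dot [ 0.5075 -0.1258  0.034 ] coupler frame [-0.1429  0.003 ]
pick [[1.0, 0.017, 0.0], [-0.017, 1.0, -0.0], [-0.0, 0.0, 1.0]]
(-0.12, 0, 0.006) [ 0.5303 -0.1292  0.022 ]
(-0.12, 0, 0.012) [ 0.5303 -0.1292  0.028 ]
(-0.175, 0, -0.016) [ 0.4753 -0.1283  0.    ]
(-0.175, 0.045, -0.016) [ 0.4761 -0.0833  0.    ]
(-0.175, -0.045, -0.016) [ 0.4746 -0.1733  0.    ]
seat [[0.891, 0.183, -0.416], [-0.165, 0.983, 0.077], [0.423, 0.0, 0.906]]
(-0.12, 0, 0.006) [0.5698 0.1688 0.0427]
(-0.12, 0, 0.012) [0.5673 0.1693 0.0482]
(-0.175, 0, -0.016) [ 5.299e-01  1.762e-01 -5.000e-04]
(-0.175, 0.045, -0.016) [ 5.381e-01  2.205e-01 -5.000e-04]
(-0.175, -0.045, -0.016) [ 5.217e-01  1.320e-01 -5.000e-04]
[-89.99234082 -75.63095416  90.00647598] [74.3 19.  -3.7 83.7  1.2 77.3 -5.1]
```

```bash
python3 -m pendant '[{"translation":[2.5,3.17,-0.2],"angular":[0,0,-1.02],"hand":0.1},{"translation":[2.5,3.17,-0.2],"angular":[0,0,-1.02],"hand":0.1},{"translation":[2.5,3.17,-0.2],"angular":[0,0,-1.02],"hand":0.1},{"translation":[2.5,3.17,-0.2],"angular":[0,0,-1.02],"hand":0.1},{"translation":[2.5,3.17,-0.2],"angular":[0,0,-1.02],"hand":0.1},{"translation":[2.5,3.17,-0.2],"angular":[0,0,-1.02],"hand":0.1},{"translation":[2.5,3.17,-0.2],"angular":[0,0,-1.02],"hand":0.1},{"translation":[2.5,3.17,-0.2],"angular":[0,0,-1.02],"hand":0.1},{"translation":[2.5,3.17,-0.2],"angular":[0,0,-1.02],"hand":0.1},{"translation":[2.5,3.17,-0.2],"angular":[0,0,-1.02],"hand":0.1},{"translation":[2.5,3.17,-0.2],"angular":[0,0,-1.02],"hand":0.1},{"translation":[2.5,3.17,-0.2],"angular":[0,0,-1.02],"hand":0.1},{"translation":[2.5,3.17,-0.2],"angular":[0,0,-1.02],"hand":0.1},{"translation":[2.5,3.17,-0.2],"angular":[0,0,-1.02],"hand":0.1},{"translation":[2.5,3.17,-0.2],"angular":[0,0,-1.02],"hand":0.1},{"translation":[0,0,0],"angular":[0,0,0],"hand":0.1},{"translation":[0,0,0],"angular":[0,0,0],"hand":0.1}]'
python3 - <<'E'
from h import *
st=r.read_state(); im=r.camera('wrist'); cv2.imwrite('pics/c1.png',im[:,:,::-1])
print(st['ee_pos'],R.from_quat(st['eef_rot']).as_matrix().round(3).tolist())
c=cam('wrist',st)
for k,z in (("bar_grip",.022),("tail_foot",0),("socket_centre",.016),("coupler",0),("lever_pad",.08)):
    for d in r.mark_of('wrist',k)[:2]: print(k,round(d['confidence'],2),np.round(d['point'],1),onz(c,d['point'],z).round(4))
E
```

```text
time: 2.9
ee_pos: [0.5304, -0.1292, 0.2174]
eef_rot: [-0.707, 0.005, 0.707, 0.005]
ft_force: [-0.6, -0.2, 0.3]
width: 0.0479
[ 0.53035417 -0.12920557  0.21740555] [[-0.0, -0.014, -1.0], [0.0, -1.0, 0.014], [-1.0, -0.0, 0.0]]
socket_centre 0.94 [ 50.8 316.5] [ 0.6555 -0.134   0.016 ]
socket_centre 0.57 [181.2 200.3] [ 0.5339 -0.0142  0.016 ]
coupler 0.8 [ 59.7 314.2] [ 0.6499 -0.1318  0.    ]
lever_pad 0.56 [111.1 313.3] [ 0.6012 -0.1302  0.08  ]
```

View pics/c1.png

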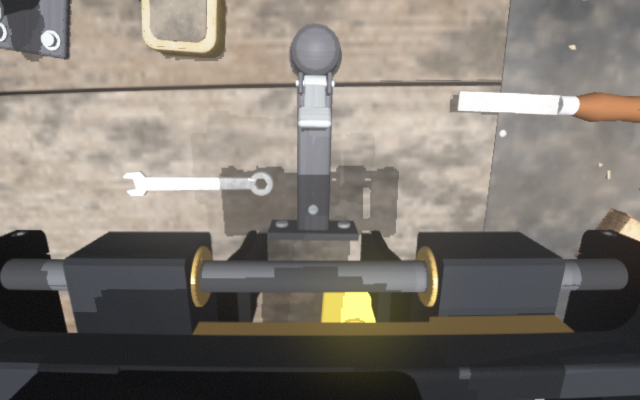

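```bash
python3 - <<'E'
import cv2
a=cv2.imread('pics/c1.png')
cv2.imwrite('pics/c2.png',cv2.resize(a[10:245,225:375],None,fx=2.5,fy=2.5,interpolation=cv2.INTER_CUBIC)); 
cv2.imwrite('pics/c3.png',cv2.resize(a[140:245,225:375],None,fx=5,fy=5,interpolation=cv2.INTER_CUBIC)); 
E
```

```text
(no output)
```

View pics/c3.png

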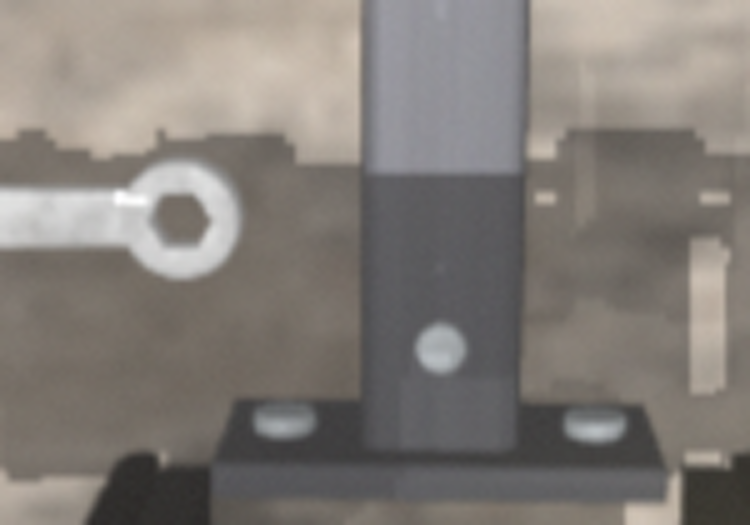

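View pics/c2.png

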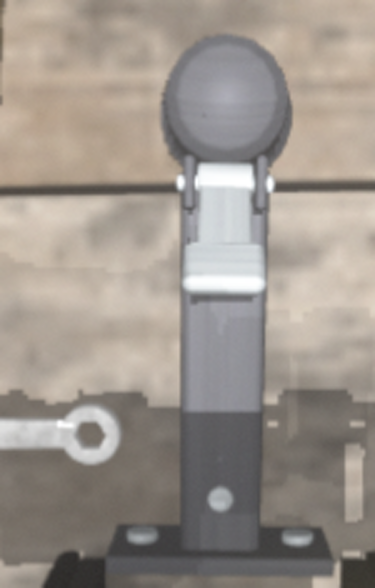

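```bash
python3 - <<'E'
import io,contextlib
with contextlib.redirect_stdout(io.StringIO()):
    from fit import *
# rebuild the wrist camera at current pose (unchanged since picture)
cw=cam('wrist')
w=lambda x,y:(140+y/5-.4,225+x/5-.4)
w2=lambda x,y:(10+y/2.5-.3,225+x/2.5-.3)
O=[(cw,(-.167,.045,.042),w(213,463)),(cw,(-.167,-.045,.042),w(668,467)),(cw,(-.175,.045,.042),w(213,497)),(cw,(-.175,-.045,.042),w(665,500)),(cw,(-.167,.045,0),w(235,400)),(cw,(-.167,-.045,0),w(643,404)),(cw,(0,0,.045),w2(228,95))]
p=fit(O,[.65,-.13,0],'coupler wrist')
st=r.read_state(); c=cam('wrist',st)
M=R.from_euler('z',p[2]).as_matrix()
print('grip',M@[-.12,0,.028]+[p[0],p[1],0])
for n,q,z in [('bL',w(363,330),.034),('bR',w(521,330),.034),('ring',w(241,220),.004)]:
    x=onz(c,q,z); print(n,x.round(4),(M.T@(x-[p[0],p[1],0])).round(4))
E
```

```text
coupler wrist [ 0.6528 -0.1354] -1.97
[[-0.4, -0.8], [0.2, 0.5], [0.5, -0.6], [1.3, 0.7], [-1.0, -0.1], [-0.6, 0.6], [0.1, -0.2]]
grip [ 0.53285495 -0.13127576  0.028     ]
bL [ 0.5112 -0.1151  0.034 ] [-0.1422  0.0155  0.034 ]
bR [ 0.5106 -0.146   0.034 ] [-0.1417 -0.0154  0.034 ]
ring [ 0.5273 -0.0885  0.004 ] [-0.127   0.0426  0.004 ]
```

```bash
python3 -m pendant '[{"translation":[0.25,-0.2,-2.5],"angular":[0,0,-1.2],"hand":0.1},{"translation":[0,0,-3.5],"angular":[0,0,0],"hand":0.1},{"translation":[0,0,-3.5],"angular":[0,0,0],"hand":0.1},{"translation":[0,0,-3.5],"angular":[0,0,0],"hand":0.1},{"translation":[0,0,-2.5],"angular":[0,0,0],"hand":0.1},{"translation":[0,0,-1.5],"angular":[0,0,0],"hand":0.1},{"translation":[0,0,-0.9],"angular":[0,0,0],"hand":0.1},{"translation":[0,0,-0.44],"angular":[0,0,0],"hand":0.1},{"translation":[0,0,0],"angular":[0,0,0],"hand":0.1}]'
python3 - <<'E'
from h import *
im=r.camera('wrist'); cv2.imwrite('pics/d1.png',im[:,:,::-1])
E
```

```text
time: 4.1
ee_pos: [0.533, -0.1322, 0.0346]
eef_rot: [0.707, -0.013, -0.707, -0.013]
ft_force: [0.4, 0.4, -0.8]
width: 0.0479
```

View pics/d1.png

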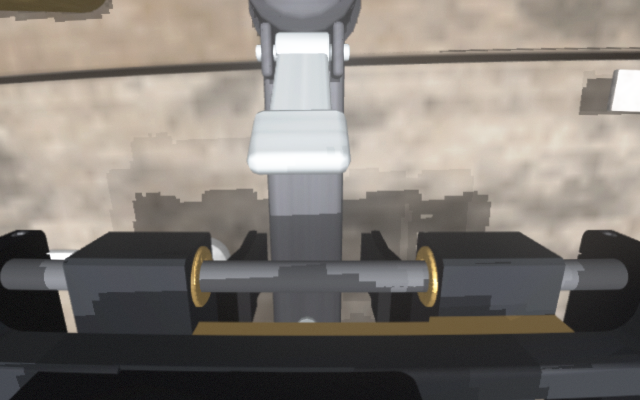

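```bash
python3 -m pendant '[{"translation":[0,0.2,0],"angular":[0,0,0],"hand":0.1},{"translation":[0,0,0],"angular":[0,0,0],"hand":-1},{"translation":[0,0,0],"angular":[0,0,0],"hand":-1},{"translation":[0,0,0],"angular":[0,0,0],"hand":-1},{"translation":[0,0,0],"angular":[0,0,0],"hand":-1},{"translation":[0,0,0],"angular":[0,0,0],"hand":-1},{"translation":[0,0,0],"angular":[0,0,0],"hand":-1}]' 55
python3 -m pendant '[{"translation":[0,0,1],"angular":[0,0,0],"hand":-1},{"translation":[0,0,2],"angular":[0,0,0],"hand":-1},{"translation":[0,0,3],"angular":[0,0,0],"hand":-1},{"translation":[0,0,3],"angular":[0,0,0],"hand":-1},{"translation":[0,0,3],"angular":[0,0,0],"hand":-1},{"translation":[0,0,2],"angular":[0,0,0],"hand":-1},{"translation":[0,0,0],"angular":[0,0,0],"hand":-1},{"translation":[0,0,0],"angular":[0,0,0],"hand":-1}]'
python3 - <<'E'
from h import *
for n in ('wrist','scene'):
    im=r.camera(n); cv2.imwrite(f'pics/e_{n}.png',im[:,:,::-1])
im=im[150:260,180:380]; cv2.imwrite('pics/e_s2.png',cv2.resize(im[:,:,::-1],None,fx=4,fy=4,interpolation=cv2.INTER_CUBIC))
E
```

```text
time: 4.85
ee_pos: [0.5328, -0.1296, 0.0345]
eef_rot: [0.707, -0.013, -0.707, -0.013]
ft_force: [-1.5, 2.3, 5.4]
width: 0.0314
time: 5.65
ee_pos: [0.532, -0.1302, 0.1734]
eef_rot: [-0.707, 0.013, 0.707, 0.013]
ft_force: [0.6, -0.1, -4.8]
width: 0.0314
```

View pics/e_wrist.png

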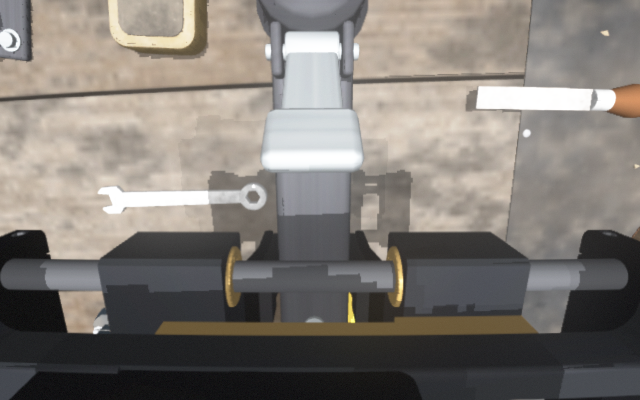

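View pics/e_s2.png

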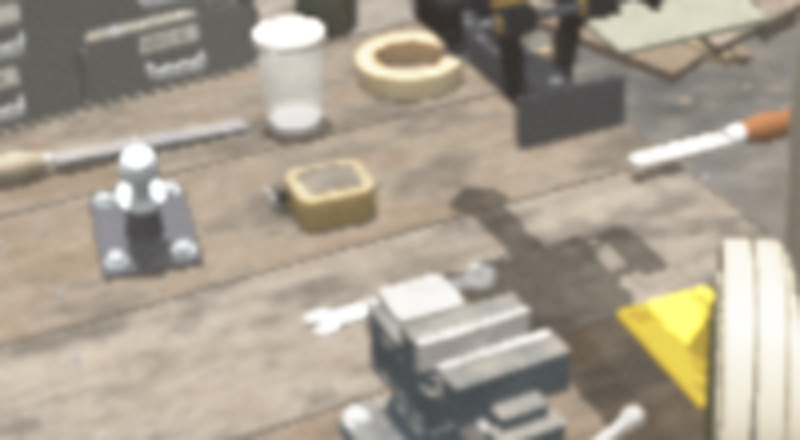

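```bash
python3 -m pendant '[{"translation":[0.5,1.3,0.6],"angular":[0,0,-1],"hand":-1},{"translation":[1,2.6,0.6],"angular":[0,0,-2],"hand":-1},{"translation":[1,2.6,0.6],"angular":[0,0,-2],"hand":-1},{"translation":[1,2.6,0.6],"angular":[0,0,-2],"hand":-1},{"translation":[1,2.6,0.6],"angular":[0,0,-1.5],"hand":-1},{"translation":[0.5,1.3,0],"angular":[0,0,-0.5],"hand":-1},{"translation":[0,0,0],"angular":[0,0,0],"hand":-1},{"translation":[0,0,0],"angular":[0,0,0],"hand":-1}]'
python3 - <<'E'
from h import *
st=r.read_state(); im=r.camera('wrist'); cv2.imwrite('pics/f1.png',im[:,:,::-1])
print(st['ee_pos'],R.from_quat(st['eef_rot']).as_matrix().round(3).tolist())
c=cam('wrist',st)
for k,z in (("ball_stand",0),("ball_stud",.088)):
    for d in r.mark_of('wrist',k)[:2]: print(k,round(d['confidence'],2),np.round(d['point'],1),onz(c,d['point'],z).round(4))
E
```

```text
time: 6.55
ee_pos: [0.5819, -0.0004, 0.2027]
eef_rot: [-0.703, 0.069, 0.705, 0.068]
ft_force: [0.7, -0.1, -4.4]
width: 0.0311
[ 5.81946192e-01 -3.69866861e-04  2.02700776e-01] [[-0.003, -0.193, -0.981], [-0.0, -0.981, 0.193], [-1.0, 0.001, 0.002]]
ball_stand 0.57 [112.1 146.3] [0.6822 0.1462 0.    ]
ball_stud 0.56 [116.8  90.8] [0.6797 0.1463 0.088 ]
```

View pics/f1.png

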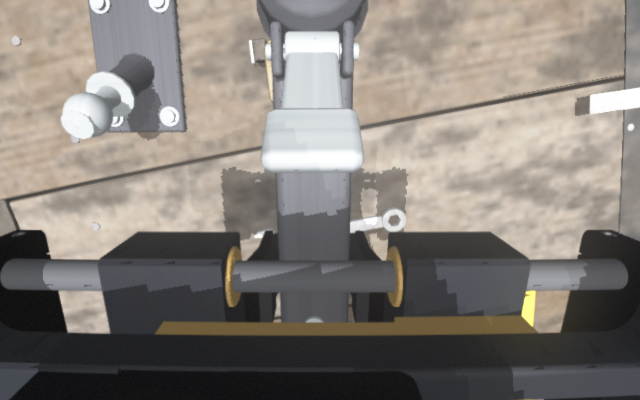

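```bash
python3 - <<'E'
import cv2
a=cv2.imread('pics/f1.png')
cv2.imwrite('pics/f2.png',cv2.resize(a[0:150,40:210],None,fx=4,fy=4,interpolation=cv2.INTER_CUBIC)); 
E
```

```text
(no output)
```

View pics/f2.png

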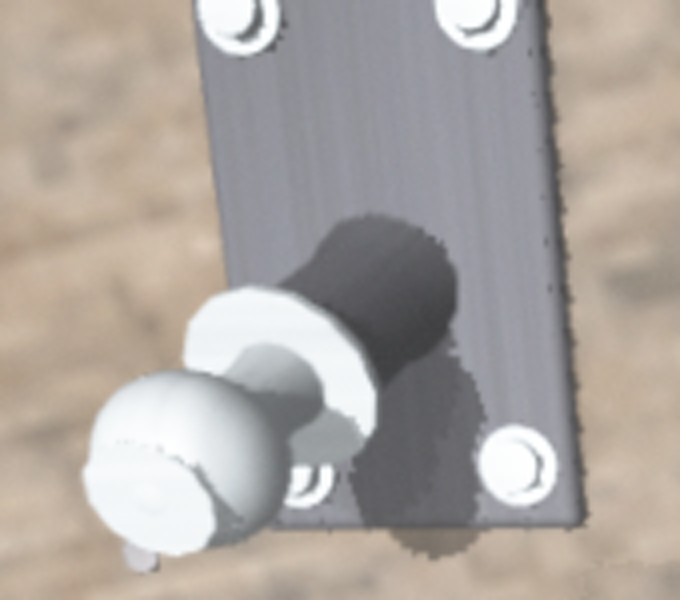

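```bash
python3 - <<'E'
import io,contextlib
with contextlib.redirect_stdout(io.StringIO()):
    from fit import *
st=r.read_state(); cw=cam('wrist',st)
w=lambda x,y:(y/4-.4,40+x/4-.4)
pts={'corner':((575,524),.008),'Rtop':((538,2),.008),'Ltop':((195,2),.008),'Llow':((228,283),.008),'ball':((186,463),.088)}
P={k:onz(cw,w(*q),z) for k,(q,z) in pts.items()}
for k in P: print(k,P[k].round(4))
for a,b in(('corner','Rtop'),('Llow','Ltop')):
    d=P[b]-P[a]; print(np.degrees(np.arctan2(d[1],d[0])))
o,d=ray(cw,w(186,463)); L=np.linalg.norm(P['ball']-o); print('app radius px*4',4*340*.016/L)
o1=ray(cw,w(186,463)); o2=ray(ct,t(156,223)); o3=ray(cs,s(122,98))
print('tri',tri([o1,o2]),tri([o1,o3]),tri([o1,o2,o3]))
S2=S[:4]+[(cw,(-.018,-.04,.008),w(575,524)),(cw,(0,0,.088),w(186,463))]
p=fit(S2,[.67,.15,-.2],'stand')
p=fit(S2+S[4:],[.67,.15,-.2],'stand')
for k in P: print(k,(R.from_euler('z',-p[2]).as_matrix()@(P[k]-[p[0],p[1],0])).round(4))
E
```

```text
corner [0.6584 0.1114 0.008 ]
Rtop [0.7706 0.0876 0.008 ]
Ltop [0.7877 0.164  0.008 ]
Llow [0.7287 0.1764 0.008 ]
ball [0.6823 0.1487 0.088 ]
-11.997475307579865
-11.848436412599662
app radius px*4 71.98799334427427
tri [0.68298188 0.15088856 0.08515781] [0.68167788 0.14529237 0.09345349] [0.68099575 0.14647276 0.09375538]
stand [0.6821 0.1484] -9.81
[[-1.5, -0.9], [-1.1, 0.2], [-1.1, 0.8], [-0.6, 0.1], [1.0, -0.4], [0.1, 0.4]]
stand [0.6821 0.1483] -9.72
[[-1.5, -0.9], [-1.1, 0.2], [-1.1, 0.9], [-0.6, 0.2], [1.0, -0.3], [0.2, 0.5], [0.3, 0.7], [1.7, -0.7], [-0.7, -1.6], [-2.2, -0.4]]
corner [-0.0171 -0.0404  0.008 ]
Rtop [ 0.0975 -0.0449  0.008 ]
Ltop [0.1015 0.0333 0.008 ]
Llow [0.0412 0.0355 0.008 ]
ball [0.0001 0.0004 0.088 ]
```

```bash
python3 -m pendant '[{"translation":[-0.4,1,0],"angular":[-0.24,-1.25,0],"hand":-1},{"translation":[-0.7,1.9,0],"angular":[-0.48,-2.5,0],"hand":-1},{"translation":[-0.7,1.9,0],"angular":[-0.48,-2.5,0],"hand":-1},{"translation":[-0.7,1.9,0],"angular":[-0.48,-2.5,0],"hand":-1},{"translation":[-0.7,1.9,-0.4],"angular":[-0.48,-2.5,0],"hand":-1},{"translation":[-0.7,1.9,-0.5],"angular":[-0.48,-2.5,0],"hand":-1},{"translation":[-0.7,1.9,-0.5],"angular":[-0.48,-2.5,0],"hand":-1},{"translation":[-0.7,1.9,-0.5],"angular":[-0.48,-2.5,0],"hand":-1},{"translation":[-0.7,1.9,-0.5],"angular":[-0.48,-2.5,0],"hand":-1},{"translation":[-0.5,1.3,-0.5],"angular":[-0.48,-2.5,0],"hand":-1},{"translation":[-0.3,0.7,-0.2],"angular":[-0.25,-1.25,0],"hand":-1},{"translation":[0,0,0],"angular":[0,0,0],"hand":-1},{"translation":[0,0,0],"angular":[0,0,0],"hand":-1}]'
cat > plan.py <<'E'
from h import *
ball=np.array([.682,.148,.088]); yaw=-11.3
Rs=(R.from_euler('z',yaw,degrees=True)*R.from_euler('y',-25,degrees=True)).as_matrix()
Tt=np.column_stack([-Rs[:,2],-Rs[:,1],-Rs[:,0]])  # tool axes in world when coupled
def where(st=None,off=(.120,0,.0185)):
    st=st or r.read_state(); Rt=R.from_quat(st['eef_rot']).as_matrix()
    Rc=np.column_stack([-Rt[:,2],-Rt[:,1],-Rt[:,0]])
    sc=st['ee_pos']+Rc@[off[0],off[1],-off[2]]
    print('socket rel ball, stud axes mm',(Rs.T@(sc-ball)*1e3).round(1),'rot err deg',np.degrees(R.from_matrix(Rs@Rc.T).as_rotvec()).round(2))
    print('F',st['ft_force'].round(1),'q',st['joint_positions'].round(2)); return sc,Rc
E
python3 - <<'E'
from plan import *
st=r.read_state(); where(st)
for n in ('wrist','scene'):
    im=r.camera(n); cv2.imwrite(f'pics/g_{n}.png',im[:,:,::-1])
cv2.imwrite('pics/g_s2.png',cv2.resize(im[130:250,150:310,::-1],None,fx=5,fy=5,interpolation=cv2.INTER_CUBIC))
E
```

```text
time: 8.0
ee_pos: [0.5164, 0.176, 0.1761]
eef_rot: [0.838, -0.078, -0.538, -0.052]
ft_force: [-0.1, -0.1, -5.2]
width: 0.0313
socket rel ball, stud axes mm [  5.   -4.  131.4] rot err deg [-0.22 -0.37 -0.52]
F [-0.1 -0.1 -5.2] q [-0.15  0.02 -0.44  2.05  0.43  0.8  -2.6 ]
```

View pics/g_wrist.png

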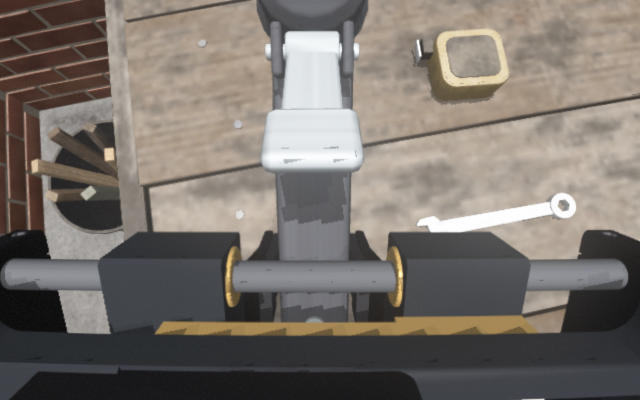

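View pics/g_s2.png

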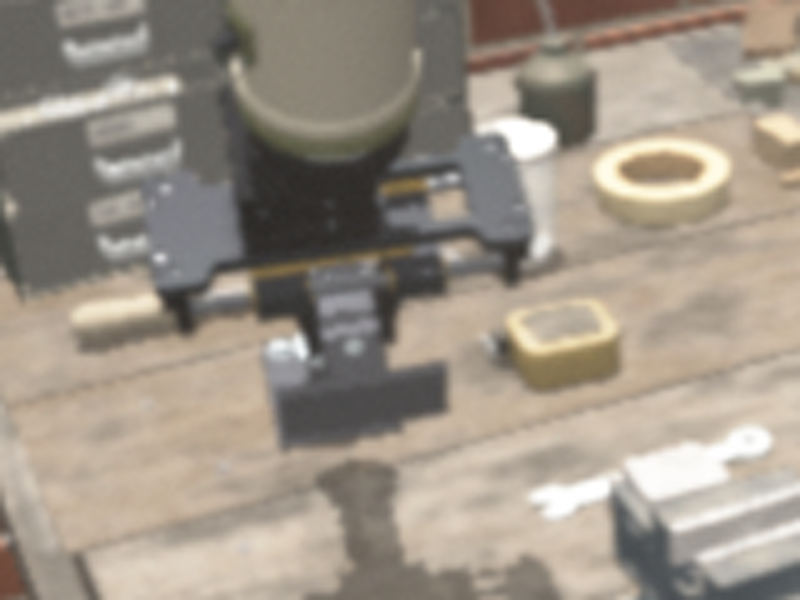

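j7 is sitting at its -2.6 limit. I'll try going down to the hover pose and see whether that eases it.

```bash
python3 -m pendant '[{"translation":[0.5,-0.03,-1],"angular":[0,0,0],"hand":-1},{"translation":[0.6,-0.04,-1.6],"angular":[0,0,0],"hand":-1},{"translation":[0.6,-0.04,-1.6],"angular":[0,0,0],"hand":-1}]'
python3 - <<'E'
from plan import *
where()
E
```

```text
time: 8.4
ee_pos: [0.5255, 0.1719, 0.1575]
eef_rot: [0.837, -0.08, -0.539, -0.054]
ft_force: [0.8, -0.2, -4.5]
width: 0.0317
socket rel ball, stud axes mm [  5.8  -6.9 110.1] rot err deg [-0.31 -0.5  -0.22]
F [ 0.8 -0.2 -4.5] q [-0.61  0.03  0.04  2.08  0.42  0.76 -2.6 ]
```

The limit still binds. The wrist needs the other half-turn grasp, so I'll set the coupler down in free bench space (y ≈ -0.18) and regrasp it turned 180°.

```bash
python3 -m pendant '[{"translation":[0,-1,1],"angular":[0.5,2.5,0],"hand":-1},{"translation":[0,-2,1],"angular":[0.9,4.5,0],"hand":-1},{"translation":[0,-2,1],"angular":[0.9,4.5,0],"hand":-1},{"translation":[0,-2,1],"angular":[0.9,4.5,0],"hand":-1},{"translation":[0,-2,1],"angular":[0.9,4.5,0],"hand":-1},{"translation":[0,-2,0],"angular":[0.8,4,0],"hand":-1},{"translation":[0,-2.5,0],"angular":[0,0,1],"hand":-1},{"translation":[0,-2.5,0],"angular":[0,0,1.5],"hand":-1},{"translation":[0,-2.5,0],"angular":[0,0,1.5],"hand":-1},{"translation":[0.1,-2.5,0],"angular":[0,0,1.5],"hand":-1},{"translation":[0.1,-2.5,0],"angular":[0,0,1.5],"hand":-1},{"translation":[0.1,-2.5,0],"angular":[0,0,1.5],"hand":-1},{"translation":[0.1,-2.5,0],"angular":[0,0,1.5],"hand":-1},{"translation":[0.1,-2.5,0],"angular":[0,0,1],"hand":-1},{"translation":[0.1,-2.5,0],"angular":[0,0,0],"hand":-1},{"translation":[0.1,-1.7,0],"angular":[0,0,0],"hand":-1},{"translation":[0,0,0],"angular":[0,0,0],"hand":-1},{"translation":[0,0,0],"angular":[0,0,0],"hand":-1}]'
python3 - <<'E'
from plan import *
sc,Rc=where(); print(sc,Rc.round(3).tolist())
for n in ('wrist','top'):
    im=r.camera(n); cv2.imwrite(f'pics/k_{n}.png',im[:,:,::-1])
E
```

```text
time: 10.2
ee_pos: [0.5312, -0.1794, 0.207]
eef_rot: [-0.704, -0.002, 0.711, 0.003]
ft_force: [0.1, 0.1, -5.6]
width: 0.0311
socket rel ball, stud axes mm [  72.6 -327.3   75.7] rot err deg [ -2.9  -25.45 -11.08]
F [ 0.1  0.1 -5.6] q [-0.08  0.23  0.38  1.7  -0.09  1.24 -1.25]
[ 0.65099892 -0.17952595  0.18725255] [[1.0, 0.002, 0.01], [-0.002, 1.0, -0.006], [-0.01, 0.006, 1.0]]
```

View pics/k_wrist.png

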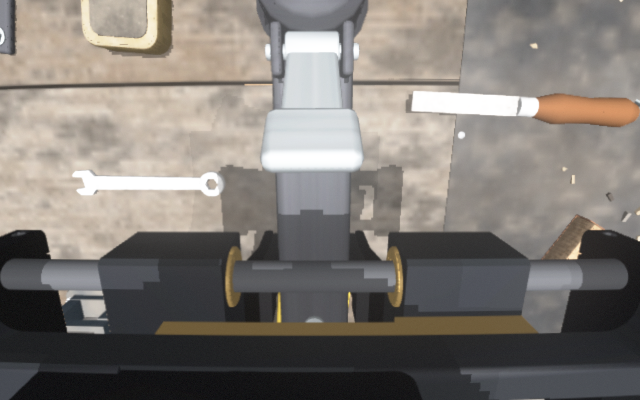

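View pics/k_top.png

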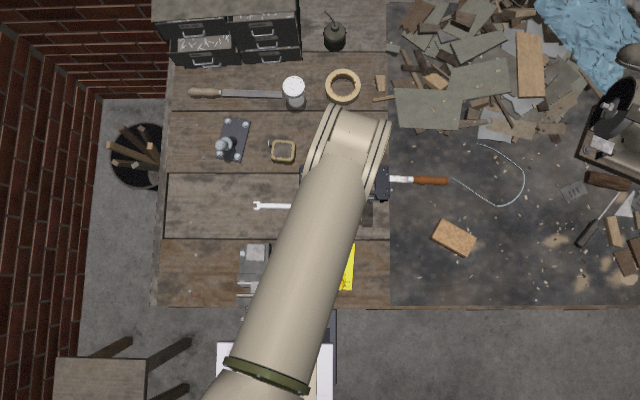

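```bash
python3 -m pendant '[{"translation":[0,0,-2],"angular":[-0.35,-0.57,0],"hand":-1},{"translation":[0,0,-3],"angular":[0,0,0],"hand":-1},{"translation":[0,0,-3],"angular":[0,0,0],"hand":-1},{"translation":[0,0,-3],"angular":[0,0,0],"hand":-1},{"translation":[0,0,-3],"angular":[0,0,0],"hand":-1},{"translation":[0,0,-1.6],"angular":[0,0,0],"hand":-1},{"translation":[0,0,-0.8],"angular":[0,0,0],"hand":-1},{"translation":[0,0,-0.4],"angular":[0,0,0],"hand":-1},{"translation":[0,0,-0.2],"angular":[0,0,0],"hand":-1},{"translation":[0,0,-0.1],"angular":[0,0,0],"hand":-1},{"translation":[0,0,0],"angular":[0,0,0],"hand":-1}]'
```

```text
time: 11.4
ee_pos: [0.5319, -0.1783, 0.0369]
eef_rot: [0.708, 0.0, -0.707, 0.001]
ft_force: [-0.3, -0.1, -5.5]
width: 0.0316
```

```bash
python3 -m pendant '[{"translation":[0,0,-0.1],"angular":[0,0,0],"hand":-1},{"translation":[0,0,-0.1],"angular":[0,0,0],"hand":-1},{"translation":[0,0,0],"angular":[0,0,0],"hand":-1}]'
```

```text
time: 11.7
ee_pos: [0.5317, -0.1782, 0.0345]
eef_rot: [0.707, 0.0, -0.707, 0.0]
ft_force: [-1.1, 1.0, -1.3]
width: 0.0318
```

```bash
python3 -m pendant '[{"translation":[0,0,0],"angular":[0,0,0],"hand":0.5},{"translation":[0,0,0],"angular":[0,0,0],"hand":0.5},{"translation":[0,0,0],"angular":[0,0,0],"hand":0.5},{"translation":[0,0,1],"angular":[0,0,0],"hand":0.5},{"translation":[0,0,3],"angular":[0,0,0],"hand":0.5},{"translation":[0,0,4],"angular":[0,0,0],"hand":0.5},{"translation":[0,0,4],"angular":[0,0,0],"hand":0.5},{"translation":[0,0,2],"angular":[0,0,4],"hand":0.5},{"translation":[0,0,0],"angular":[0,0,8.5],"hand":0.5},{"translation":[0,0,0],"angular":[0,0,8.5],"hand":0.5},{"translation":[0,0,0],"angular":[0,0,8.5],"hand":0.5},{"translation":[0,0,0],"angular":[0,0,8.5],"hand":0.5},{"translation":[0,0,0],"angular":[0,0,8.5],"hand":0.5},{"translation":[0,0,0],"angular":[0,0,8.5],"hand":0.5},{"translation":[0,0,0],"angular":[0,0,8.5],"hand":0.5},{"translation":[0,0,0],"angular":[0,0,8.5],"hand":0.5},{"translation":[0,0,0],"angular":[0,0,8.5],"hand":0.5},{"translation":[0,0,0],"angular":[0,0,8.5],"hand":0.5}]'
python3 -m pendant '[{"translation":[0,0,0],"angular":[0,0,8.5],"hand":0.5},{"translation":[0,0,0],"angular":[0,0,8.5],"hand":0.5},{"translation":[0,0,0],"angular":[0,0,8.5],"hand":0.5},{"translation":[0,0,0],"angular":[0,0,8.5],"hand":0.5},{"translation":[0,0,0],"angular":[0,0,8.5],"hand":0.5},{"translation":[0,0,0],"angular":[0,0,8.5],"hand":0.5},{"translation":[0,0,0],"angular":[0,0,8.5],"hand":0.5},{"translation":[0,0,0],"angular":[0,0,8.5],"hand":0.5},{"translation":[0,0,0],"angular":[0,0,8.5],"hand":0.5},{"translation":[0,0,0],"angular":[0,0,8.5],"hand":0.5},{"translation":[0,0,0],"angular":[0,0,6],"hand":0.5},{"translation":[0,0,0],"angular":[0,0,0],"hand":0.5},{"translation":[0,0,0],"angular":[0,0,0],"hand":0.5}]'
python3 - <<'E'
from h import *
st=r.read_state(); im=r.camera('wrist'); cv2.imwrite('pics/m1.png',im[:,:,::-1])
print(st['ee_pos'],R.from_quat(st['eef_rot']).as_matrix().round(3).tolist(),st['joint_positions'].round(2))
E
```

```text
time: 13.5
ee_pos: [0.5315, -0.1784, 0.1751]
eef_rot: [0.503, 0.497, -0.502, 0.498]
ft_force: [-0.7, 0.3, -0.0]
width: 0.0649
time: 14.8
ee_pos: [0.5315, -0.1784, 0.1748]
eef_rot: [0.001, 0.707, -0.001, 0.707]
ft_force: [-0.8, 1.0, 0.6]
width: 0.0652
[ 0.53150525 -0.17841947  0.17475429] [[0.001, 0.003, 1.0], [0.0, 1.0, -0.003], [-1.0, 0.0, 0.001]] [ 0.23  0.24  0.02  1.73 -0.    1.17  1.81]
```

View pics/m1.png

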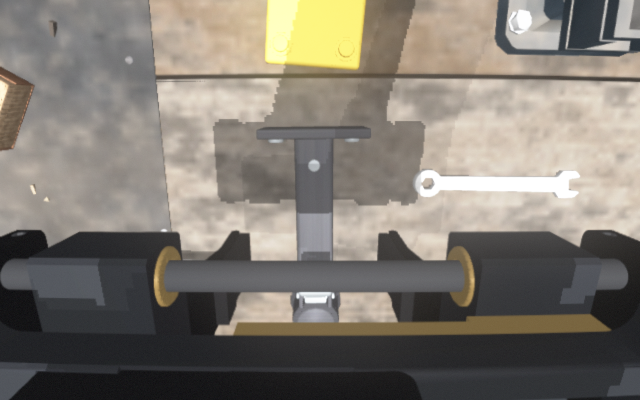

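```bash
python3 - <<'E'
import cv2
a=cv2.imread('pics/m1.png')
cv2.imwrite('pics/m2.png',cv2.resize(a[115:220,245:385],None,fx=5,fy=5,interpolation=cv2.INTER_CUBIC)); 
E
```

```text
(no output)
```

View pics/m2.png

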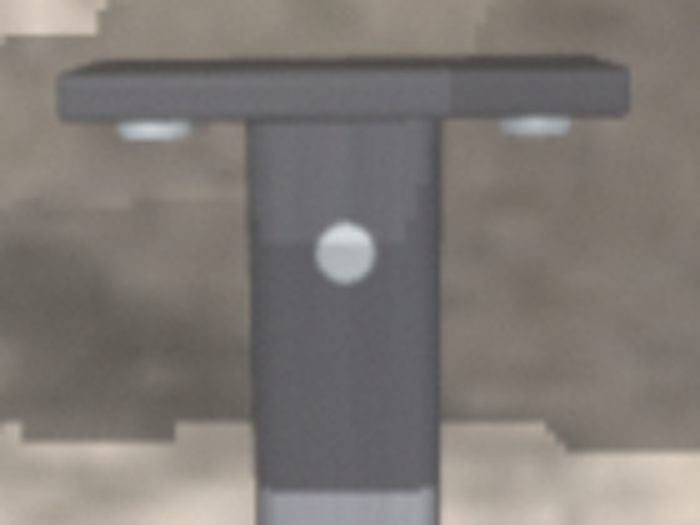

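```bash
python3 - <<'E'
from h import *
st=r.read_state(); c=cam('wrist',st)
w=lambda x,y:(115+y/5-.4,245+x/5-.4)
# top face of flange z=.042: far edge x=-175 (y~74), near edge x=-167 (y~118)
P=[onz(c,w(*q),.042) for q in [(60,75),(628,68),(60,120),(628,115)]]
for p in P: print(p.round(4))
d=P[0]-P[1]; print('yaw from flange',np.degrees(np.arctan2(-d[0],d[1])) , 'mirrored', np.degrees(np.arctan2(d[0],-d[1])))
for q in [(249,300),(436,300)]: print(onz(c,w(*q),.034).round(4))
print('origin est x',P[0][0]+.175,P[1][0]+.175,P[2][0]+.167,P[3][0]+.167)
E
```

```text
[ 0.478 -0.223  0.042]
[ 0.4772 -0.1347  0.042 ]
[ 0.485  -0.2233  0.042 ]
[ 0.4844 -0.1344  0.042 ]
yaw from flange -179.44619170576155 mirrored 0.553808294238457
[ 0.5152 -0.1947  0.034 ]
[ 0.5153 -0.1637  0.034 ]
origin est x 0.6530289268696804 0.6521745510465293 0.6519637737699868 0.6514062360555499
```

```bash
python3 -m pendant '[{"translation":[0,-0.05,-3],"angular":[0,0,0.4],"hand":0.5},{"translation":[0,0,-4],"angular":[0,0,0],"hand":0.5},{"translation":[0,0,-3.5],"angular":[0,0,0],"hand":0.5},{"translation":[0,0,-2],"angular":[0,0,0],"hand":0.5},{"translation":[0,0,-1],"angular":[0,0,0],"hand":0.5},{"translation":[0,0,-0.5],"angular":[0,0,0],"hand":0.5},{"translation":[0,0,0],"angular":[0,0,0],"hand":0.5},{"translation":[0,0,0],"angular":[0,0,0],"hand":-1},{"translation":[0,0,0],"angular":[0,0,0],"hand":-1},{"translation":[0,0,0],"angular":[0,0,0],"hand":-1},{"translation":[0,0,0],"angular":[0,0,0],"hand":-1},{"translation":[0,0,0],"angular":[0,0,0],"hand":-1},{"translation":[0,0,0],"angular":[0,0,0],"hand":-1},{"translation":[0,0,0],"angular":[0,0,0],"hand":-1}]' 58
cat > plan.py <<'E'
from h import *
ball=np.array([.682,.148,.088]); yaw=-11.3
Rs=(R.from_euler('z',yaw,degrees=True)*R.from_euler('y',-25,degrees=True)).as_matrix()
def where(st=None,off=(.1206,0,.0185)):
    st=st or r.read_state(); Rt=R.from_quat(st['eef_rot']).as_matrix()
    Rc=np.column_stack([Rt[:,2],Rt[:,1],-Rt[:,0]])
    sc=st['ee_pos']+Rc@[off[0],off[1],-off[2]]
    e=Rs.T@(sc-ball)
    print('socket rel ball, stud axes mm',(e*1e3).round(1),'rot err deg',np.degrees(R.from_matrix(Rs@Rc.T).as_rotvec()).round(2))
    print('world shift cm to (0,0,50mm):',((Rs@([0,0,.05]-e))*100).round(2),' to 0:',((ball-sc)*100).round(2))
    print('t',st['time'],'tcp',st['ee_pos'].round(4),'F',st['ft_force'].round(1),'M',st['torque'].round(2),'q',st['joint_positions'].round(2)); return sc,Rc
E
python3 -c "from plan import *; where()"
```

```text
time: 16.25
ee_pos: [0.5316, -0.1786, 0.0344]
eef_rot: [-0.003, 0.707, 0.003, 0.707]
ft_force: [-0.8, 0.9, 3.0]
width: 0.0317
socket rel ball, stud axes mm [   0.8 -325.2  -79.9] rot err deg [ -2.39 -24.93 -11.58]
world shift cm to (0,0,50mm): [ 0.91 32.98 11.74]  to 0: [ 2.99 32.56  7.21]
t 16.25 tcp [ 0.5316 -0.1786  0.0344] F [-0.8  0.9  3. ] M [0.39 0.11 0.06] q [ 0.23  0.41  0.01  1.84 -0.01  0.89  1.83]
```

```bash
python3 -m pendant '[{"translation":[0,0,1],"angular":[0,0,0],"hand":-1},{"translation":[0,1,3],"angular":[0,0,0],"hand":-1},{"translation":[0,2,3],"angular":[0,0,0],"hand":-1},{"translation":[0,2.5,3],"angular":[0,0,0],"hand":-1},{"translation":[0,2.5,3],"angular":[0,0,-1],"hand":-1},{"translation":[0,2.5,1],"angular":[0,0,-2],"hand":-1},{"translation":[0,2.5,0],"angular":[0,0,-2],"hand":-1},{"translation":[0,2.5,0],"angular":[0,0,-2],"hand":-1},{"translation":[0,2.5,0],"angular":[0,0,-2],"hand":-1},{"translation":[0,2.5,0],"angular":[0,0,-2],"hand":-1},{"translation":[0,2.5,0],"angular":[0,0,-0.75],"hand":-1},{"translation":[-0.2,2,0],"angular":[-0.25,-1.25,0],"hand":-1},{"translation":[-0.2,2,0],"angular":[-0.5,-2.5,0],"hand":-1},{"translation":[-0.2,2,0],"angular":[-0.6,-3,0],"hand":-1},{"translation":[-0.3,1.7,0],"angular":[-0.7,-3.5,0],"hand":-1},{"translation":[-0.3,1.5,0],"angular":[-0.7,-3.5,0],"hand":-1},{"translation":[-0.2,1.5,0],"angular":[-0.7,-3.5,0],"hand":-1},{"translation":[-0.2,1.5,0],"angular":[-0.6,-3,0],"hand":-1},{"translation":[-0.2,1.3,0],"angular":[-0.5,-2.5,0],"hand":-1},{"translation":[0,0,0],"angular":[-0.35,-1.75,0],"hand":-1}]'
python3 -m pendant '[{"translation":[0,0,0],"angular":[0,0,0],"hand":-1},{"translation":[0,0,0],"angular":[0,0,0],"hand":-1}]'
python3 - <<'E'
from plan import *
st=r.read_state(); where(st)
im=r.camera('wrist'); cv2.imwrite('pics/n_w.png',im[:,:,::-1])
im=r.camera('scene'); cv2.imwrite('pics/n_s.png',cv2.resize(im[130:250,150:310,::-1],None,fx=5,fy=5,interpolation=cv2.INTER_CUBIC))
im=r.camera('top'); cv2.imwrite('pics/n_t.png',cv2.resize(im[100:240,190:350,::-1],None,fx=4,fy=4,interpolation=cv2.INTER_CUBIC))
E
```

```text
time: 18.25
ee_pos: [0.5122, 0.1881, 0.174]
eef_rot: [0.052, 0.535, -0.082, 0.84]
ft_force: [-0.5, 0.0, -4.5]
width: 0.0314
time: 18.45
ee_pos: [0.5132, 0.1857, 0.174]
eef_rot: [0.053, 0.535, -0.083, 0.839]
ft_force: [-0.2, -0.2, -4.3]
width: 0.032
socket rel ball, stud axes mm [  0.2   3.8 132.3] rot err deg [ 0.01 -0.1   0.03]
world shift cm to (0,0,50mm): [ 3.32 -1.05 -7.47]  to 0: [  5.39  -1.47 -12.  ]
t 18.45 tcp [0.5132 0.1857 0.174 ] F [-0.2 -0.2 -4.3] M [ 0.24  0.91 -0.05] q [-0.34  0.02 -0.28  2.06  0.44  0.81  0.49]
```

View pics/n_s.png

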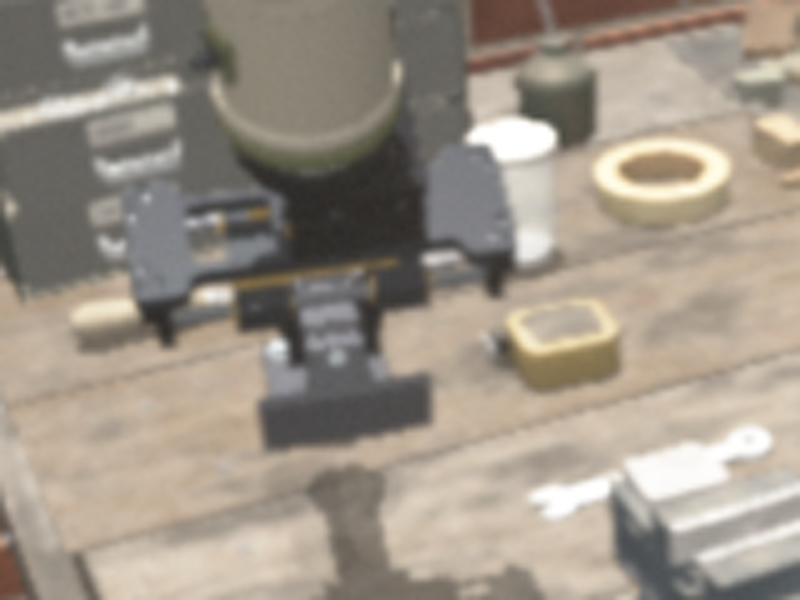

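View pics/n_w.png

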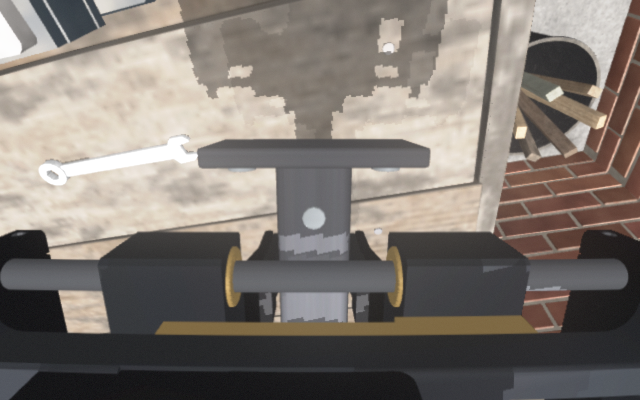

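View pics/n_t.png

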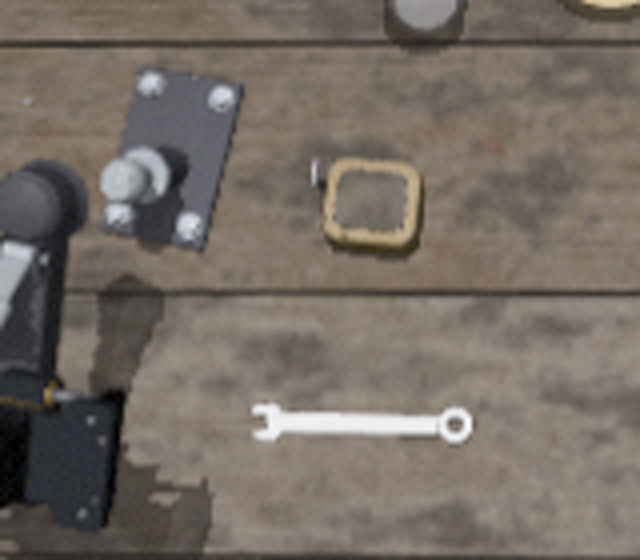

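```bash
python3 - <<'E'
from plan import *
st=r.read_state(); sc,Rc=where(st)
o=sc-Rc@[0,0,.016]
W=lambda p: o+Rc@np.array(p)
cw,ct,cs=cam('wrist',st),cam('top'),cam('scene')
for p in [(-.175,.045,.042),(-.175,-.045,.042),(-.167,.045,.042),(-.167,-.045,.042)]: print('w',p,proj(cw,W(p))[0].round(1))
print('top dome centre',proj(ct,W((0,0,.045)))[0].round(1),'obs', (100+203/4,190+30/4), 'ball proj',proj(ct,ball)[0].round(1),'obs',(100+181/4,190+123/4))
for p in [(-.175,.045,0),(-.175,-.045,0),(-.175,.045,.042),(-.175,-.045,.042)]:
    q=proj(cs,W(p))[0]; print('s crop xy',p,((q[1]-150)*5).round(0),((q[0]-130)*5).round(0))
E
python3 -c "
import cv2
a=cv2.imread('pics/n_w.png')
cv2.imwrite('pics/n_w2.png',cv2.resize(a[130:180,190:440],None,fx=3,fy=3,interpolation=cv2.INTER_CUBIC))"
```

```text
socket rel ball, stud axes mm [  0.9   3.8 132.4] rot err deg [-0.02 -0.05  0.07]
world shift cm to (0,0,50mm): [ 3.27 -1.04 -7.51]  to 0: [  5.34  -1.45 -12.04]
t 18.6 tcp [0.5138 0.1856 0.1743] F [-0.1 -0.4 -4.5] M [ 0.29  0.89 -0.04] q [-0.34  0.02 -0.28  2.05  0.45  0.81  0.49]
w (-0.175, 0.045, 0.042) [148.4 432.6]
w (-0.175, -0.045, 0.042) [148.4 194.6]
w (-0.167, 0.045, 0.042) [169.3 430.8]
w (-0.167, -0.045, 0.042) [169.3 196.4]
top dome centre [151.5 195.4] obs (150.75, 197.5) ball proj [144.4 221.6] obs (145.25, 220.75)
s crop xy (-0.175, 0.045, 0) 259.0 446.0
s crop xy (-0.175, -0.045, 0) 427.0 418.0
s crop xy (-0.175, 0.045, 0.042) 252.0 402.0
s crop xy (-0.175, -0.045, 0.042) 426.0 375.0
```

View pics/n_w2.png

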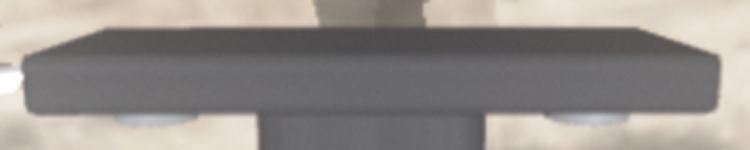

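```bash
python3 -m pendant '[{"translation":[0.4,-0.15,-0.9],"angular":[0,0,0],"hand":-1},{"translation":[0.7,-0.25,-1.6],"angular":[0,0,0],"hand":-1},{"translation":[0.7,-0.2,-1.6],"angular":[0,0,0],"hand":-1},{"translation":[0.7,-0.2,-1.6],"angular":[0,0,0],"hand":-1},{"translation":[0.5,-0.15,-1.2],"angular":[0,0,0],"hand":-1},{"translation":[0.25,-0.1,-0.6],"angular":[0,0,0],"hand":-1},{"translation":[0,0,0],"angular":[0,0,0],"hand":-1},{"translation":[0,0,0],"angular":[0,0,0],"hand":-1}]'
python3 - <<'E'
from plan import *
st=r.read_state(); sc,Rc=where(st)
o=sc-Rc@[0,0,.016]
W=lambda p: o+Rc@np.array(p)
ct,cs=cam('top'),cam('scene')
im=r.camera('top')[...,::-1].copy(); cr=cv2.resize(im[100:220,150:270],None,fx=5,fy=5,interpolation=cv2.INTER_CUBIC)
th=np.linspace(0,2*np.pi,40)
def draw(cr,c,P,r0,c0,col):
    for q in proj(c,P): cv2.circle(cr,(int((q[1]-c0+.5)*5),int((q[0]-r0+.5)*5)),1,col,-1)
cir=lambda rad,z:[W((rad*np.cos(t),rad*np.sin(t),z)) for t in th]
draw(cr,ct,cir(.026,0),100,150,(0,255,0)); draw(cr,ct,cir(.026,.02),100,150,(0,255,255)); draw(cr,ct,[ball],100,150,(0,0,255))
cv2.imwrite('pics/o_t.png',cr)
im=r.camera('scene')[...,::-1].copy(); cr=cv2.resize(im[130:250,150:310],None,fx=5,fy=5,interpolation=cv2.INTER_CUBIC)
draw(cr,cs,cir(.026,0),130,150,(0,255,0));draw(cr,cs,[ball],130,150,(0,0,255))
draw(cr,cs,[W((-.175,y,z)) for y in np.linspace(-.045,.045,10) for z in (0,.042)],130,150,(0,255,0))
cv2.imwrite('pics/o_s.png',cr)
E
```

```text
time: 19.4
ee_pos: [0.5461, 0.176, 0.0996]
eef_rot: [0.053, 0.535, -0.083, 0.839]
ft_force: [-0.8, 0.6, -4.8]
width: 0.0312
socket rel ball, stud axes mm [-0.2  0.9 50.6] rot err deg [-0.03  0.01 -0.02]
world shift cm to (0,0,50mm): [ 0.03 -0.09 -0.05]  to 0: [ 2.1  -0.51 -4.58]
t 19.4 tcp [0.5461 0.176  0.0996] F [-0.8  0.6 -4.8] M [ 0.29  0.89 -0.01] q [-0.33  0.17 -0.24  2.07  0.57  0.66  0.39]
```

View pics/o_t.png

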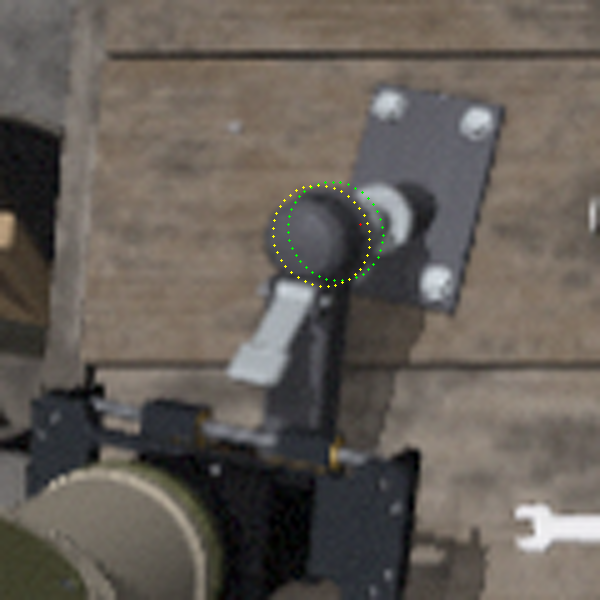

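View pics/o_s.png

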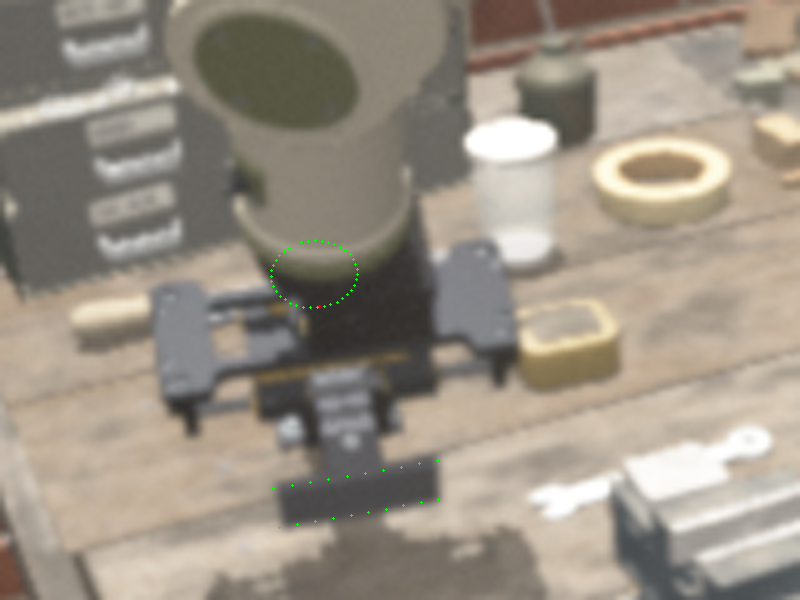

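```bash
python3 -m pendant '[{"translation":[0.29,-0.06,-0.63],"angular":[0,0,0],"hand":-1},{"translation":[0.29,-0.06,-0.63],"angular":[0,0,0],"hand":-1},{"translation":[0.25,-0.05,-0.54],"angular":[0,0,0],"hand":-1},{"translation":[0.21,-0.04,-0.45],"angular":[0,0,0],"hand":-1},{"translation":[0.12,-0.02,-0.27],"angular":[0,0,0],"hand":-1},{"translation":[0,0,0],"angular":[0,0,0],"hand":-1},{"translation":[0,0,0],"angular":[0,0,0],"hand":-1}]'
python3 -c "from plan import *; where()"
```

```text
time: 20.2
ee_pos: [0.5576, 0.1735, 0.074]
eef_rot: [0.053, 0.535, -0.083, 0.839]
ft_force: [-0.4, 0.4, -4.8]
width: 0.0313
socket rel ball, stud axes mm [-0.4  0.7 22.4] rot err deg [-0.02 -0.01 -0.01]
world shift cm to (0,0,50mm): [-1.12  0.15  2.51]  to 0: [ 0.95 -0.26 -2.02]
t 20.2 tcp [0.5576 0.1735 0.074 ] F [-0.4  0.4 -4.8] M [ 0.25  0.89 -0.02] q [-0.33  0.23 -0.22  2.06  0.62  0.61  0.35]
```

No contact force yet with the mouth about 10 mm over the ball. Continuing in smaller steps.

```bash
python3 -m pendant '[{"translation":[0.13,-0.03,-0.27],"angular":[0,0,0],"hand":-1},{"translation":[0.13,-0.03,-0.27],"angular":[0,0,0],"hand":-1},{"translation":[0.12,-0.02,-0.27],"angular":[0,0,0],"hand":-1},{"translation":[0.08,-0.02,-0.18],"angular":[0,0,0],"hand":-1},{"translation":[0,0,0],"angular":[0,0,0],"hand":-1}]'
python3 -c "from plan import *; where()"
python3 -m pendant '[{"translation":[0.08,-0.02,-0.18],"angular":[0,0,0],"hand":-1},{"translation":[0.08,-0.02,-0.18],"angular":[0,0,0],"hand":-1},{"translation":[0,0,0],"angular":[0,0,0],"hand":-1}]'
python3 -c "from plan import *; where()"
```

```text
time: 20.7
ee_pos: [0.5621, 0.1723, 0.0637]
eef_rot: [0.053, 0.535, -0.083, 0.839]
ft_force: [1.1, 0.7, -5.2]
width: 0.0314
socket rel ball, stud axes mm [-0.5  0.4 11.1] rot err deg [-0.   -0.04 -0.  ]
world shift cm to (0,0,50mm): [-1.57  0.28  3.55]  to 0: [ 0.5  -0.14 -0.99]
t 20.7 tcp [0.5621 0.1723 0.0637] F [ 1.1  0.7 -5.2] M [0.28 0.92 0.03] q [-0.34  0.26 -0.22  2.06  0.64  0.59  0.34]
time: 21.0
ee_pos: [0.5637, 0.172, 0.0602]
eef_rot: [0.053, 0.535, -0.083, 0.839]
ft_force: [0.4, 0.5, -5.4]
width: 0.0316
socket rel ball, stud axes mm [-0.5  0.3  7.3] rot err deg [-0.01 -0.03 -0.01]
world shift cm to (0,0,50mm): [-1.73  0.31  3.9 ]  to 0: [ 0.34 -0.1  -0.64]
t 21.0 tcp [0.5637 0.172  0.0602] F [ 0.4  0.5 -5.4] M [0.28 0.84 0.01] q [-0.34  0.27 -0.21  2.06  0.65  0.58  0.33]
```

```bash
python3 -m pendant '[{"translation":[0.06,-0.01,-0.14],"angular":[0,0,0],"hand":-1},{"translation":[0.06,-0.01,-0.14],"angular":[0,0,0],"hand":-1},{"translation":[0.04,-0.01,-0.09],"angular":[0,0,0],"hand":-1},{"translation":[0,0,0],"angular":[0,0,0],"hand":-1}]'
python3 -c "from plan import *; where()"
python3 -m pendant '[{"translation":[0.04,-0.01,-0.09],"angular":[0,0,0],"hand":-1},{"translation":[0.04,-0.01,-0.09],"angular":[0,0,0],"hand":-1},{"translation":[0,0,0],"angular":[0,0,0],"hand":-1}]'
python3 -c "from plan import *; where()"
```

```text
time: 21.4
ee_pos: [0.5653, 0.1717, 0.0566]
eef_rot: [0.053, 0.535, -0.083, 0.839]
ft_force: [-0.2, -0.1, -5.8]
width: 0.0314
socket rel ball, stud axes mm [-0.6  0.4  3.3] rot err deg [-0.01 -0.03 -0.01]
world shift cm to (0,0,50mm): [-1.89  0.34  4.26]  to 0: [ 0.18 -0.08 -0.27]
t 21.4 tcp [0.5653 0.1717 0.0566] F [-0.2 -0.1 -5.8] M [0.24 0.84 0.03] q [-0.34  0.27 -0.21  2.06  0.66  0.58  0.33]
time: 21.7
ee_pos: [0.5662, 0.1716, 0.0549]
eef_rot: [0.053, 0.535, -0.083, 0.839]
ft_force: [-0.5, 0.2, -5.4]
width: 0.0318
socket rel ball, stud axes mm [-0.5  0.5  1.4] rot err deg [-0.02 -0.02 -0.01]
world shift cm to (0,0,50mm): [-1.98  0.35  4.43]  to 0: [ 0.09 -0.07 -0.11]
t 21.7 tcp [0.5662 0.1716 0.0549] F [-0.5  0.2 -5.4] M [ 0.25  0.92 -0.  ] q [-0.34  0.28 -0.21  2.06  0.66  0.57  0.32]
```

Still free. One millimetre at a time until contact.

```bash
for i in 1 ; do python3 -m pendant '[{"translation":[0.04,-0.01,-0.09],"angular":[0,0,0],"hand":-1},{"translation":[0,0,0],"angular":[0,0,0],"hand":-1}]'; done
python3 -c "from plan import *; where()"
python3 -m pendant '[{"translation":[0.04,-0.01,-0.09],"angular":[0,0,0],"hand":-1},{"translation":[0,0,0],"angular":[0,0,0],"hand":-1}]'
python3 -c "from plan import *; where()"
```

```text
time: 21.9
ee_pos: [0.5664, 0.1716, 0.0546]
eef_rot: [0.053, 0.535, -0.083, 0.839]
ft_force: [-6.8, -1.0, 4.8]
width: 0.0318
socket rel ball, stud axes mm [-0.4  0.5  1.1] rot err deg [ 0. -0. -0.]
world shift cm to (0,0,50mm): [-2.    0.35  4.45]  to 0: [ 0.07 -0.06 -0.08]
t 21.9 tcp [0.5664 0.1716 0.0546] F [-6.8 -1.   4.8] M [-0.04  1.48 -0.3 ] q [-0.34  0.28 -0.21  2.06  0.66  0.57  0.32]
time: 22.1
ee_pos: [0.5666, 0.1716, 0.0545]
eef_rot: [0.053, 0.535, -0.083, 0.839]
ft_force: [-19.8, -3.5, 20.6]
width: 0.0314
socket rel ball, stud axes mm [-0.3  0.5  1. ] rot err deg [0.03 0.02 0.01]
world shift cm to (0,0,50mm): [-2.01  0.35  4.46]  to 0: [ 0.06 -0.06 -0.07]
t 22.1 tcp [0.5666 0.1716 0.0545] F [-19.8  -3.5  20.6] M [-0.72  2.51 -0.6 ] q [-0.34  0.28 -0.21  2.06  0.67  0.57  0.32]
```

Forces say the tail touched the bench first: mostly upward plus a friction drag, with a positive pitch moment. I'll pitch the nose down slightly so the socket seats.

```bash
python3 -m pendant '[{"translation":[-0.03,0,0.03],"angular":[0.1,0.4,0],"hand":-1},{"translation":[0,0,0],"angular":[0,0,0],"hand":-1}]'
python3 -c "from plan import *; where()"
python3 -m pendant '[{"translation":[0,0,0],"angular":[0.06,0.3,0],"hand":-1},{"translation":[0,0,0],"angular":[0,0,0],"hand":-1}]'
python3 -c "from plan import *; where()"
```

```text
time: 22.3
ee_pos: [0.5667, 0.1716, 0.0546]
eef_rot: [0.053, 0.537, -0.083, 0.838]
ft_force: [-12.3, -1.4, 10.6]
width: 0.0313
socket rel ball, stud axes mm [-0.3  0.6  0.2] rot err deg [-0.11 -0.37 -0.01]
world shift cm to (0,0,50mm): [-2.05  0.35  4.53]  to 0: [ 0.02 -0.06 -0.  ]
t 22.3 tcp [0.5667 0.1716 0.0546] F [-12.3  -1.4  10.6] M [-0.42  1.47 -0.38] q [-0.33  0.28 -0.21  2.05  0.65  0.58  0.34]
time: 22.5
ee_pos: [0.5668, 0.1716, 0.0546]
eef_rot: [0.054, 0.54, -0.082, 0.836]
ft_force: [-11.7, -2.0, 10.6]
width: 0.0314
socket rel ball, stud axes mm [-0.3  0.6 -0.5] rot err deg [-0.17 -0.66 -0.01]
world shift cm to (0,0,50mm): [-2.07  0.35  4.59]  to 0: [-0.   -0.06  0.06]
t 22.5 tcp [0.5668 0.1716 0.0546] F [-11.7  -2.   10.6] M [-0.46  1.19 -0.42] q [-0.33  0.28 -0.21  2.05  0.64  0.58  0.35]
```

```bash
python3 -m pendant '[{"translation":[-0.04,0,0.02],"angular":[0,0,0],"hand":-1},{"translation":[0,0,0],"angular":[0,0,0],"hand":-1}]' 20
python3 -c "from plan import *; where()"
python3 -m pendant '[{"translation":[0,0,0],"angular":[0,0,0],"hand":-0.1},{"translation":[0,0,0],"angular":[0,0,0],"hand":0},{"translation":[0,0,0],"angular":[0,0,0],"hand":0.2},{"translation":[0,0,0],"angular":[0,0,0],"hand":0.2},{"translation":[0,0,0],"angular":[0,0,0],"hand":0.2}]'
python3 - <<'E'
from plan import *
where(); im=r.camera('wrist'); cv2.imwrite('pics/p_w.png',im[...,::-1])
im=r.camera('top'); cv2.imwrite('pics/p_t.png',cv2.resize(im[100:220,150:270,::-1],None,fx=5,fy=5,interpolation=cv2.INTER_CUBIC))
E
```

```text
time: 22.7
ee_pos: [0.5668, 0.1717, 0.0547]
eef_rot: [0.054, 0.539, -0.082, 0.836]
ft_force: [-5.8, -1.3, 6.8]
width: 0.0317
socket rel ball, stud axes mm [-0.3  0.7 -0.4] rot err deg [-0.2  -0.63 -0.03]
world shift cm to (0,0,50mm): [-2.07  0.35  4.58]  to 0: [-0.   -0.07  0.05]
t 22.7 tcp [0.5668 0.1717 0.0547] F [-5.8 -1.3  6.8] M [-0.19  0.77 -0.17] q [-0.33  0.28 -0.21  2.05  0.64  0.58  0.35]
time: 23.2
ee_pos: [0.5663, 0.1714, 0.0537]
eef_rot: [0.054, 0.54, -0.082, 0.836]
ft_force: [0.4, 0.3, -0.5]
width: 0.051
socket rel ball, stud axes mm [-1.1  0.2 -1.3] rot err deg [-0.18 -0.71 -0.01]
world shift cm to (0,0,50mm): [-2.03  0.38  4.7 ]  to 0: [ 0.04 -0.03  0.16]
t 23.2 tcp [0.5663 0.1714 0.0537] F [ 0.4  0.3 -0.5] M [0.17 0.39 0.03] q [-0.33  0.28 -0.21  2.05  0.64  0.58  0.35]
```

View pics/p_w.png

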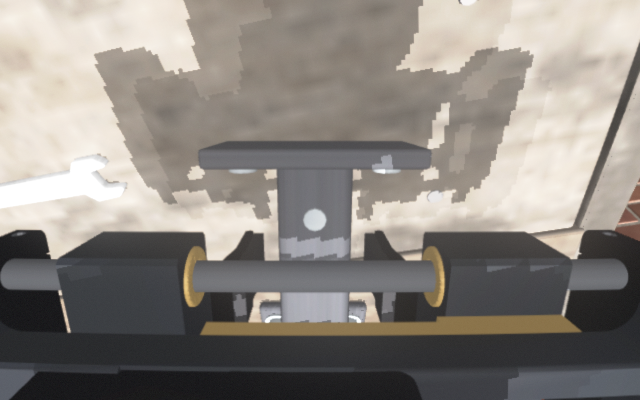

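View pics/p_t.png

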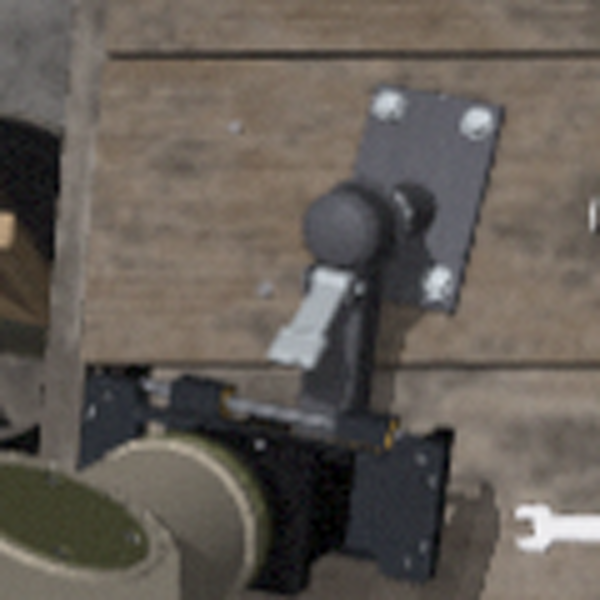

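Released. The coupler rests on ball and tail by itself, with zero force on the tool. Now retract along the stud axis, shut the fingers, and move above the raised lever pad.

```bash
python3 -m pendant '[{"translation":[-0.42,0.08,0.92],"angular":[0,0,0],"hand":0.2},{"translation":[-0.83,0.17,1.81],"angular":[0,0,0],"hand":0.2},{"translation":[-0.83,0.17,1.81],"angular":[0,0,0],"hand":0.2},{"translation":[-0.83,0.17,1.81],"angular":[0,0,0],"hand":0.2},{"translation":[-0.62,0.12,1.36],"angular":[0,0,0],"hand":0.2},{"translation":[-0.62,0.12,1.36],"angular":[0,0,0],"hand":0},{"translation":[1.4,-0.28,0.66],"angular":[-0.18,-0.7,0],"hand":-1},{"translation":[1.75,-0.35,0.83],"angular":[0,0,0],"hand":-1},{"translation":[1.75,-0.35,0.83],"angular":[0,0,0],"hand":-1},{"translation":[1.4,-0.28,0.66],"angular":[0,0,0],"hand":-1},{"translation":[0.7,-0.14,0.33],"angular":[0,0,0],"hand":-1},{"translation":[0,0,0],"angular":[0,0,0],"hand":-1},{"translation":[0,0,0],"angular":[0,0,0],"hand":-1}]' 20
cat > pos.py <<'E'
from plan import *
def tip(st=None):
    st=st or r.read_state(); Rt=R.from_quat(st['eef_rot']).as_matrix()
    ref=np.array([.5668,.1717,.0547]); t=st['ee_pos']+.025*Rt[:,0]
    p=Rs.T@(t-ref)*1e3+[-120.6,0,34.5]
    print('tip in coupler mm',p.round(1),'F stud',(Rs.T@st['ft_force']).round(1),'t',st['time'],'w',st['width'].round(3)); return p
E
python3 - <<'E'
from pos import *
st=r.read_state(); tip(st)
o=np.array([.5668,.1717,.0547])-Rs@np.array([-.1206,0,.0345])
W=lambda p:o+Rs@np.array(p)
c={n:cam(n) for n in('top','scene')}
for n,r0,c0,w in (('top',100,150,120),('scene',130,150,160)):
    im=r.camera(n)[r0:r0+120,c0:c0+w,::-1]; im=cv2.resize(im,None,fx=5,fy=5,interpolation=cv2.INTER_CUBIC)
    P=[W((-.175,y,z)) for y in np.linspace(-.045,.045,10) for z in (0,.042)]+[W((.026*np.cos(t),.026*np.sin(t),.0)) for t in np.linspace(0,6.28,30)]
    for q in proj(c[n],P): cv2.circle(im,(int((q[1]-c0+.5)*5),int((q[0]-r0+.5)*5)),1,(0,255,0),-1)
    cv2.imwrite(f'pics/q_{n}.png',im)
im=r.camera('wrist'); cv2.imwrite('pics/q_w.png',im[...,::-1])
E
```

```text
time: 24.6
ee_pos: [0.5942, 0.1657, 0.1769]
eef_rot: [0.053, 0.535, -0.083, 0.839]
ft_force: [-1.0, 0.3, -0.2]
width: 0.0019Traceback (most recent call last):
  File "<stdin>", line 2, in <module>
  File "pos.py", line 6, in tip
    print('tip in coupler mm',p.round(1),'F stud',(Rs.T@st['ft_force']).round(1),'t',st['time'],'w',st['width'].round(3)); return p
                                                                                                    ^^^^^^^^^^^^^^^^^
AttributeError: 'float' object has no attribute 'round'
```

```bash
sed -i "s/st\['width'\].round(3)/round(st['width'],3)/" pos.py
cat > look.py <<'E'
import sys
from pos import *
tag=sys.argv[1]
st=r.read_state(); tip(st)
o=np.array([.5668,.1717,.0547])-Rs@np.array([-.1206,0,.0345])
W=lambda p:o+Rs@np.array(p)
c={n:cam(n) for n in('top','scene')}
for n,r0,c0,w in (('top',100,150,120),('scene',130,150,160)):
    im=r.camera(n)[r0:r0+120,c0:c0+w,::-1]; im=cv2.resize(im,None,fx=5,fy=5,interpolation=cv2.INTER_CUBIC)
    P=[W((-.175,y,z)) for y in np.linspace(-.045,.045,10) for z in (0,.042)]+[W((.026*np.cos(t),.026*np.sin(t),.0)) for t in np.linspace(0,6.28,30)]
    for q in proj(c[n],P): cv2.circle(im,(int((q[1]-c0+.5)*5),int((q[0]-r0+.5)*5)),1,(0,255,0),-1)
    cv2.imwrite(f'pics/{tag}_{n}.png',im)
im=r.camera('wrist'); cv2.imwrite(f'pics/{tag}_w.png',im[...,::-1])
E
python3 look.py q
```

```text
tip in coupler mm [-43.5  -0.5 108.4] F stud [-1.   0.1  0.2] t 24.6 w 0.002
```

View pics/q_scene.png

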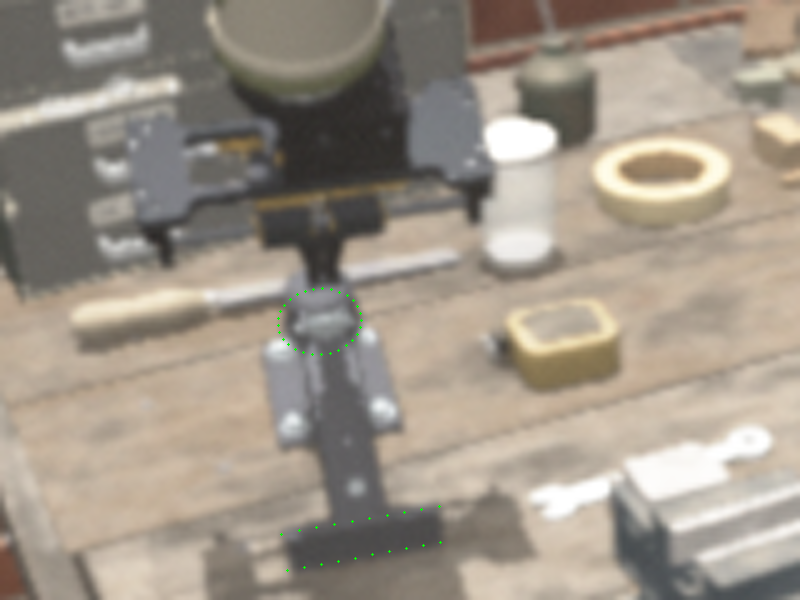

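View pics/q_w.png

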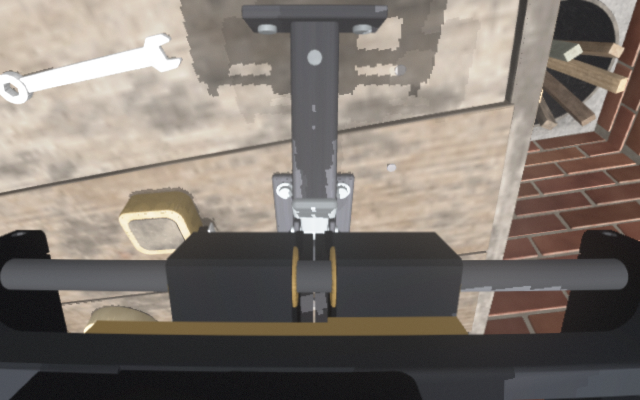

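View pics/q_top.png

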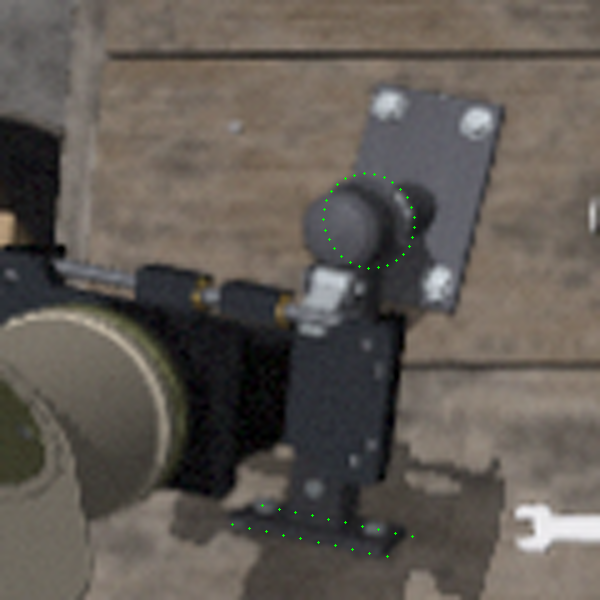

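```bash
python3 -m pendant '[{"translation":[0.49,-0.1,-1.0],"angular":[0,0,0],"hand":-1},{"translation":[0.3,-0.06,-0.6],"angular":[0,0,0],"hand":-1},{"translation":[0.19,-0.04,-0.4],"angular":[0,0,0],"hand":-1},{"translation":[-0.23,0.05,-0.57],"angular":[0,0,0],"hand":-1},{"translation":[-0.23,0.05,-0.57],"angular":[0,0,0],"hand":-1},{"translation":[-0.28,0.06,-0.53],"angular":[0,0,0],"hand":-1},{"translation":[-0.28,0.06,-0.53],"angular":[0,0,0],"hand":-1},{"translation":[0,0,0],"angular":[0,0,0],"hand":-1}]'
python3 look.py s
```

```text
time: 25.55
ee_pos: [0.5937, 0.166, 0.1347]
eef_rot: [0.053, 0.535, -0.083, 0.839]
ft_force: [1.0, -0.6, -0.5]
width: 0.0006
tip in coupler mm [-61.9  -0.3  70.4] F stud [ 0.8 -0.4 -0.9] t 25.55 w 0.001
```

View pics/s_scene.png

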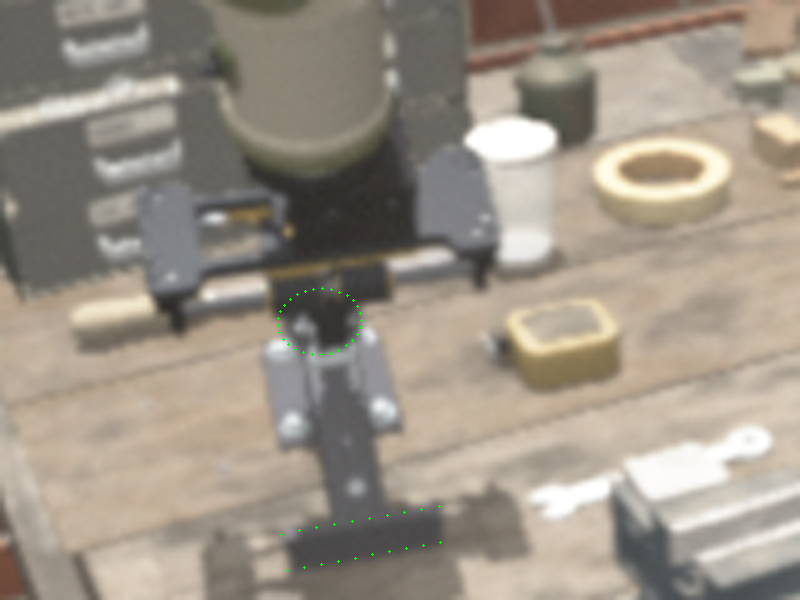

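View pics/s_w.png

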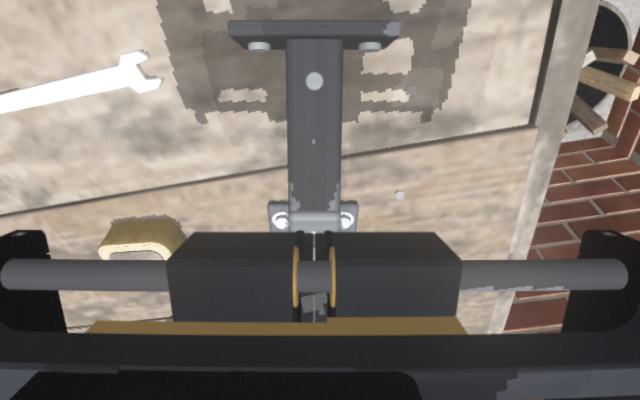

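```bash
python3 -m pendant '[{"translation":[-0.15,0.03,-0.54],"angular":[0,0,0],"hand":-1},{"translation":[-0.15,0.03,-0.54],"angular":[0,0,0],"hand":-1},{"translation":[-0.07,0.02,-0.56],"angular":[0,0,0],"hand":-1},{"translation":[-0.07,0.01,-0.56],"angular":[0,0,0],"hand":-1},{"translation":[0,0,0],"angular":[0,0,0],"hand":-1}]'
python3 -c "from pos import *; tip()"
python3 -m pendant '[{"translation":[0.03,-0.01,-0.54],"angular":[0,0,0],"hand":-1},{"translation":[0.02,0,-0.3],"angular":[0,0,0],"hand":-1},{"translation":[0,0,0],"angular":[0,0,0],"hand":-1}]'
python3 -c "from pos import *; tip()"
```

```text
time: 26.2
ee_pos: [0.5893, 0.1667, 0.1122]
eef_rot: [0.052, 0.535, -0.083, 0.839]
ft_force: [0.0, -0.5, 0.7]
width: 0.0004
tip in coupler mm [-75.5  -0.5  51.9] F stud [ 0.4 -0.5  0.5] t 26.2 w 0.0
time: 26.5
ee_pos: [0.5902, 0.1666, 0.1044]
eef_rot: [0.053, 0.535, -0.083, 0.839]
ft_force: [-0.1, 0.4, -0.7]
width: 0.0004
tip in coupler mm [-77.9  -0.5  44.4] F stud [-0.5  0.4 -0.5] t 26.5 w 0.0
```

```bash
python3 look.py u; python3 -c "
import cv2
a=cv2.imread('pics/u_w.png'); cv2.imwrite('pics/u_w2.png',cv2.resize(a[150:330,230:400],None,fx=3,fy=3,interpolation=cv2.INTER_CUBIC))"
```

```text
tip in coupler mm [-77.9  -0.5  44.4] F stud [-0.5  0.4 -0.5] t 26.5 w 0.0
```

View pics/u_w2.png

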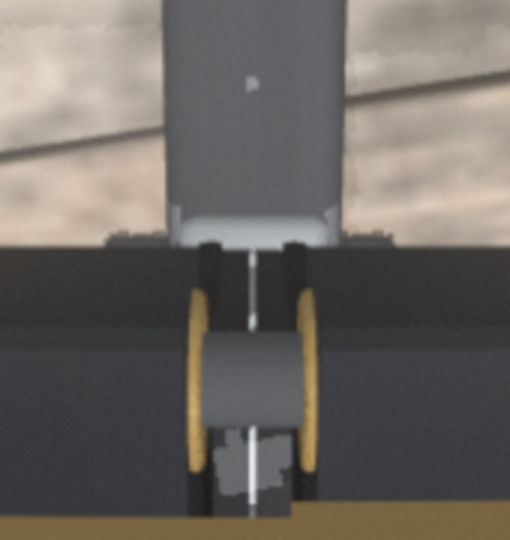

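View pics/u_scene.png

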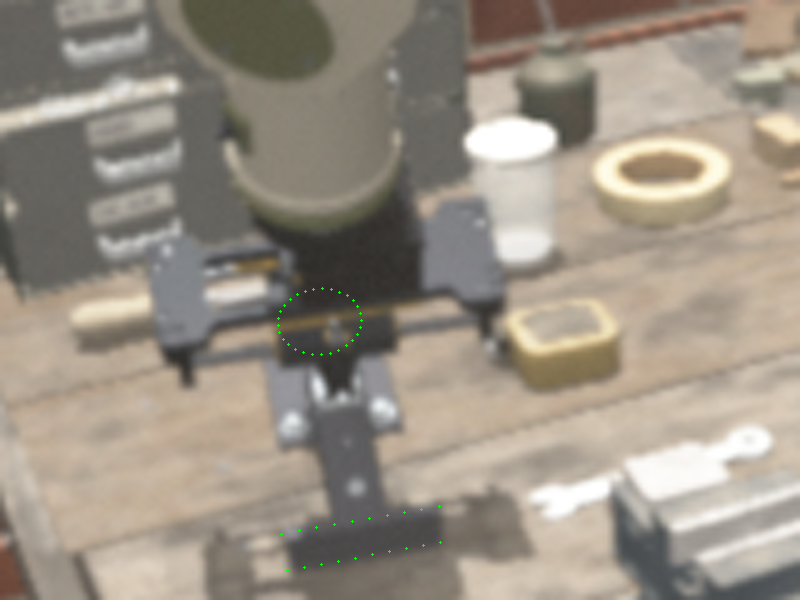

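Lever is nearly down under the fingertips, with its pad edge seen just ahead of them and flat on the bar. Now the last millimetres, watching the force.

```bash
python3 -m pendant '[{"translation":[0.08,-0.02,-0.18],"angular":[0,0,0],"hand":-1},{"translation":[0,0,0],"angular":[0,0,0],"hand":-1}]'
python3 -c "from pos import *; tip()"
python3 -m pendant '[{"translation":[0.04,-0.01,-0.09],"angular":[0,0,0],"hand":-1},{"translation":[0,0,0],"angular":[0,0,0],"hand":-1}]'
python3 -c "from pos import *; tip()"
```

```text
time: 26.85
ee_pos: [0.5912, 0.1666, 0.1033]
eef_rot: [0.053, 0.535, -0.083, 0.839]
ft_force: [-2.5, 0.4, 2.1]
width: 0.0005
tip in coupler mm [-77.5  -0.2  43. ] F stud [-1.4 -0.1  2.9] t 26.85 w 0.0
time: 27.05
ee_pos: [0.5914, 0.1667, 0.1028]
eef_rot: [0.053, 0.535, -0.083, 0.839]
ft_force: [-7.8, 0.0, 8.8]
width: 0.0008
tip in coupler mm [-77.5  -0.1  42.5] F stud [-3.2 -1.5 11.2] t 27.05 w 0.001
```

```bash
python3 -m pendant '[{"translation":[0.04,-0.01,-0.1],"angular":[0,0,0],"hand":-1},{"translation":[0,0,0],"angular":[0,0,0],"hand":-1},{"translation":[0,0,0],"angular":[0,0,0],"hand":-1}]'
python3 -c "from pos import *; tip()"
```

```text
time: 27.35
ee_pos: [0.5916, 0.1667, 0.1024]
eef_rot: [0.053, 0.535, -0.083, 0.839]
ft_force: [-14.2, -2.4, 18.2]
width: 0.0006
tip in coupler mm [-77.5   0.   42.1] F stud [-4.5 -5.1 22.2] t 27.35 w 0.001
```

```bash
python3 -m pendant '[{"translation":[-0.1,0.02,0.22],"angular":[0,0,0],"hand":-1},{"translation":[-0.42,0.08,0.92],"angular":[0,0,0],"hand":-1},{"translation":[-0.83,0.17,1.81],"angular":[0,0,0],"hand":-1},{"translation":[-1.24,0.25,2.7],"angular":[0,0,0],"hand":-1},{"translation":[-1.24,0.25,2.7],"angular":[0,0,0],"hand":-1},{"translation":[-1.24,0.25,2.7],"angular":[0,0,0],"hand":-1},{"translation":[-1.24,-1,2.7],"angular":[0,0,0],"hand":-1},{"translation":[-1.5,-2.5,2],"angular":[0,0,0],"hand":-1},{"translation":[-1.5,-3,1],"angular":[0,0,0],"hand":-1},{"translation":[-1.5,-3,0],"angular":[0,0,0],"hand":-1},{"translation":[-1,-3,0],"angular":[0,0,0],"hand":-1},{"translation":[0,-3,0],"angular":[0,0,0],"hand":-1},{"translation":[0,-3,0],"angular":[0,0,0],"hand":-1},{"translation":[0,0,0],"angular":[0,0,0],"hand":-1},{"translation":[0,0,0],"angular":[0,0,0],"hand":-1}]'
python3 look.py v
python3 - <<'E'
from h import *
a=r.camera('top'); cv2.imwrite('pics/v_full.png',a[...,::-1])
b=r.camera('scene'); cv2.imwrite('pics/v_fs.png',b[...,::-1])
E
```

```text
time: 28.85
ee_pos: [0.4738, -0.0087, 0.2693]
eef_rot: [0.053, 0.534, -0.083, 0.839]
ft_force: [-0.5, 0.4, -0.3]
width: 0.0003
tip in coupler mm [ -80.5 -195.1  227.6] F stud [-0.6  0.3 -0. ] t 28.85 w 0.0
```

View pics/v_scene.png

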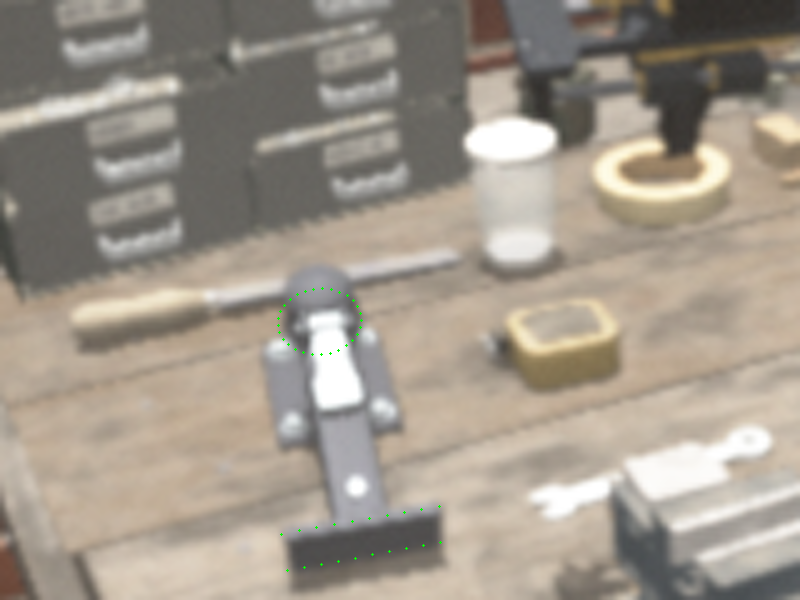

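View pics/v_top.png

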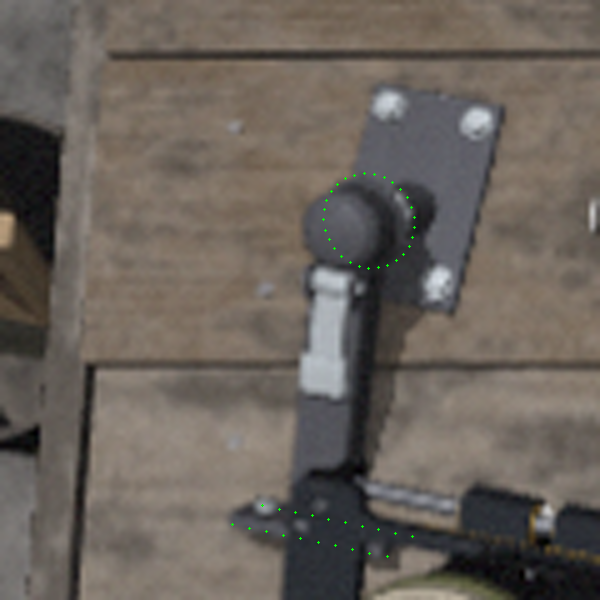

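View pics/v_full.png

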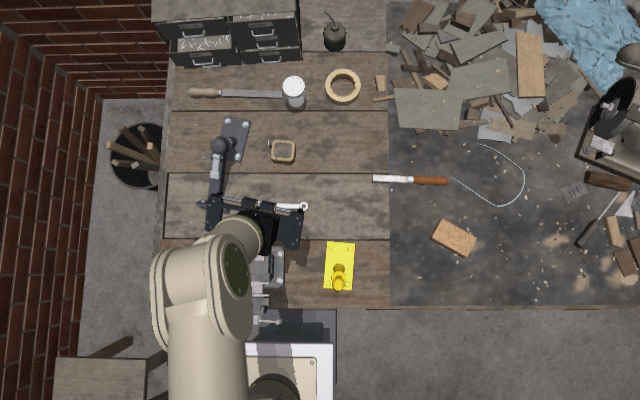

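View pics/v_w.png

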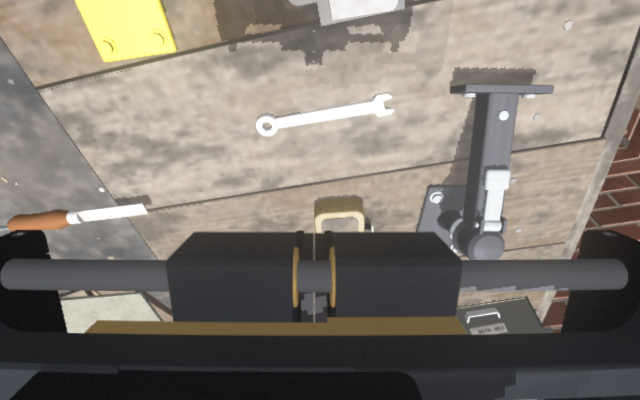

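```bash
python3 - <<'E'
from pos import *
st=r.read_state(); c=cam('wrist',st); im=cv2.imread('pics/v_w.png')
o=np.array([.5668,.1717,.0547])-Rs@np.array([-.1206,0,.0345])
W=lambda p:o+Rs@np.array(p)
cr=cv2.resize(im[70:270,400:580],None,fx=3,fy=3,interpolation=cv2.INTER_CUBIC)
L=[(-.175,y,z) for y in np.linspace(-.045,.045,12) for z in (0,.042)]+[(-.167,y,.042) for y in np.linspace(-.045,.045,12)]+[(x,y,.034) for x in np.linspace(-.16,-.03,12) for y in(-.016,.016)]
pad=[(-.079+dx,dy,.0425) for dx in(-.011,.011) for dy in np.linspace(-.013,.013,6)]
for P,col in((L,(0,255,0)),(pad,(0,0,255))):
    for q in proj(c,[W(p) for p in P]): cv2.circle(cr,(int((q[1]-400+.5)*3),int((q[0]-70+.5)*3)),1,col,-1)
cv2.imwrite('pics/w1.png',cr)
E
```

```text
(no output)
```

View pics/w1.png

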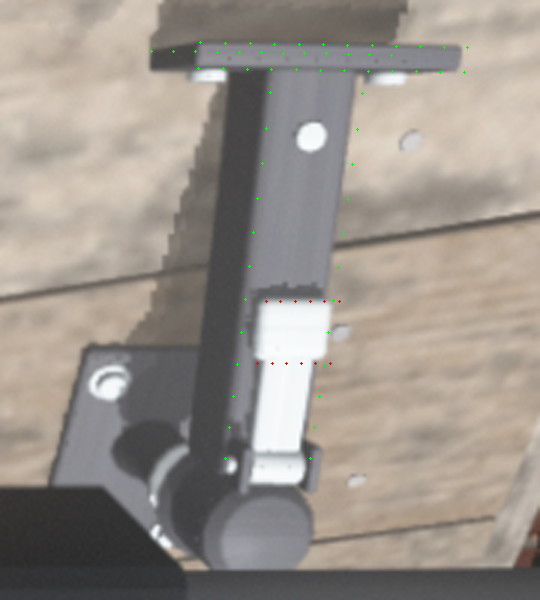

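```bash
python3 -c "
from bench import r
print(r.close_job())"
```

```text
the job is handed in; nothing more can be done
None
```

The coupler is on the ball of the leaning stud with its tail flange on the bench and the latch lever pressed down. I handed the job in at about 29 s of the 58 s allowed.

- **Regrasp:** With the first grip the last joint ran into its limit near the stud. I set the coupler down on free bench, turned the gripper half a turn and gripped the bar again.
- **Seating:** I lowered the socket along the stud axis. The tail touched the bench about 1 mm before the estimated seat, so I pitched the nose down about 0.7° and released. The highest force in any reading was about 29 N. After release the coupler stood by itself with no force on the tool.
- **Latch:** I pressed the lever along its arc until it stopped hard, at about 22 N and at the height given for fully down. Then I moved the arm clear.

**Last checks:**
- In the final pictures the lever lies flat on the bar, and the bar is parallel to the base plate. The flange and bar outlines match the planned pose to about 2 mm, and the lever pad is up to 3 px off sideways.
- The tape measure, spanner and sanding block are where they were.
- I could not see the ball inside the socket, so full seating is judged only from the forces and positions.
- The camera estimates of the stand's yaw differed by about 2° (-9.7° to -11.9°). I used -11.3°.

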